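# Put the casting tools away in the drop-front locker

### The job

Clear the casting bench: pull the tool locker's bottom-hinged door all the way down, put every hand tool that is on the bench into the locker's bin, and once they are all in push the door back up until it is fully shut. Hang the red ear defenders astride the bar on the locker's side, one cup either side of the bar, and leave the cast pots and the snail alone.

Things in the scene. Friction and masses are not known exactly. Their poses are not given: they have to be found in the camera images.
- locker: Fixed grey locker, 162 deep x 354 wide x 205 mm high. Origin on the bench under the door hinge, mid-width; x inwards from its front, y along the front, z up. Front wall 90 mm high, x -6 to 6 mm; bin behind it x 6 to 144, y -165 to 165 mm, floor 12 mm up. A fixed deck, top 205 mm up, covers x 96 to 156; door down, the bin is open from above between front wall and deck.
- door (a joint): Angle of the mint-green door (rad): 0 = shut (leaning back 40 degrees from upright, from the front wall's top to the deck's front edge); grows as it swings up, over towards the robot and down; 1.745 = fully down at its stop (30 degrees above level, towards the locker's -x). Starts at 0 to 0.25. Stiff hinge: stays where it is left; about 5 N at the handle moves it.
- door_hinge (a point): Middle of the door's hinge line (along the locker's y), 90 mm above the bench. x, y, z axes turn with the door.
- door_handle (a point): Middle of the door's handle: a round steel bar 12 mm thick, 120 mm long, along the locker's y, in the door's plane 45 mm beyond the panel's upper edge, on two end posts; 195 mm from the hinge. Can be pinched from above, one finger either side of the bar, at every door angle.
- bin_floor (a point): Centre of the bin's inner floor, 12 mm above the bench, axes as the locker's.
- bar_mid (a point): On the axis of the hanging bar, middle of its free length. Steel bar 16 mm thick, sticking out 125 mm along the locker's +y from a bracket on its left side (robot's view), 170 mm above the bench, with a 28 mm ball at its end; clear below. Axes as the locker's.
- ears: Ear defenders, red cups, black headband: an arch 152 wide (x) x 62 deep (y) x 136 mm high, standing on the cups. Origin: centre between the cups' undersides. Gap between cups 92 mm. The padded crown on top is a black block 56 (x) x 26 (y) mm, 114 to 136 mm above the origin; grip it across y, fingertips no lower than its underside. To hang, its x must lie across the bar.
- ears_crown (a point): Middle of the underside of the ear defenders' crown, 114 mm above their origin; this rests on the bar when hung.
- mallet: Lies flat along its own x, working end to +x. Origin: centre of its underside, below the spot to grip; grip across y. Mallet 155 mm long: dark wooden handle 22 x 22 mm, 9 to 31 mm above the bench; black rubber head 40 mm thick, 66 mm across.
- scraper: Lies flat along its own x, working end to +x. Origin: centre of its underside, below the spot to grip; grip across y. Scraper 143 mm long: yellow handle 24 wide x 20 mm high; thin steel blade 58 mm wide.
- brush: Lies flat along its own x, working end to +x. Origin: centre of its underside, below the spot to grip; grip across y. Flat brush 146 mm long: orange handle 22 wide x 18 mm high, ending at x = 12 mm, so grip at x about -15 mm; steel ferrule and stiff head 46 mm wide.
- trowel: Lies flat along its own x, working end to +x. Origin: centre of its underside, below the spot to grip; grip across y. Trowel 151 mm long: blue handle 24 wide x 22 mm high, ending at x = 5 mm, so grip at x about -18 mm; steel blade 50 mm wide.
- float: Lies flat along its own x, working end to +x. Origin: centre of its underside, below the spot to grip; grip across y. Plasterer's float: metal board 140 x 62 x 12 mm with a green grip bar 85 x 22 mm over it, 24 to 44 mm above the underside.
- planter: Pink eight-sided cast pot, 100 mm wide, 70 mm high; leave alone.
- snail: Cast snail, 85 mm long, 73 mm high; leave alone.
- jar: Mint cast jar with pink lid, 94 mm wide, 74 mm high; leave alone.

How it is judged:
By the outcome, as a careful person would: the job done as asked, in the order asked, and still so for the second after the job is handed in, with the robot touching nothing.
Of mallet, scraper, brush, trowel, float only 3 to 5 are there at a start; the rules pass over those that are not, and their reading is None.
At some moment in a run one of mallet, scraper, brush, trowel, float may be knocked a few centimetres aside while the robot is not near it.
It also fails if it takes over 210 s, if anything falls off the work surface, if the arm or the gripper's body presses on something with over 40 N, if the wrist force passes 120 N, or if a joint passes its speed limit or range.

### The arm

A 6-joint arm with a two-finger parallel gripper is mounted at the origin on the work surface. World frame = base frame: x ahead of the robot, y to its left, z up, the work surface at z = 0. Lengths are in m, angles in rad, forces in N, time in s.
With the tool pointing down it reaches from about 0.35 to 0.85 m from the base axis. Payload 8.1 kg.
Tool frame: the origin (TCP) lies at the very end of the fingers, on their centre line; the grasp point (between the pads) lies 19 mm behind it; z points along the fingers, y is the line along which they close (so a half turn about z gives the same grasp; the last joint's range is limited). The gripper opens to 93 mm and grips with 3 to 60 N. Pads are 15 mm wide; open, the fingers measure 128 mm over their backs; the gripper's body (75 mm by 188 mm) begins 65 mm behind the grasp point.
Start: joints at [1.159, 0.13, 1.488, -0, 1.523, -0.085], TCP at [0.193, 0.568, 0.219] pointing down, gripper open.
Joint ranges: [-2.96, 2.96], [-0.89, 2.26], [0.02, 2.5], [-1.34, 4.48], [0, 2.73], [-2.66, 2.66]. Speed limits (rad/s): [2.39, 2.39, 2.79, 3.14, 3.14, 3.14].

### API

Orientations are given as a rotation vector (axis times angle).
In Python, from plant import robot, imaging gives the robot as it stands.
- The arm moves only by the tool jog_arm, never from a script. Its argument "rows" is a list of rows, each a list of 2 entries, a list of its own where there are three numbers: the shift along the tool's x, y, z each as a share of 0.2 m, from -1 to 1, then the turn, a rotation vector about the tool's x, y, z each as a share of pi/2 rad, from -1 to 1. A call has 1 to 5 rows; each row is the pose to reach, as a shift and turn from the pose commanded when the call began, along the tool's axes at that moment; what a row does not reach only later rows make up. A row lasts 1/10 s, in which the tool goes at most 50 mm and 8.59 degrees, less where a joint would pass 70% of its speed; a pose out of reach is approached as far as the arm can. A call with a number of a shift or a turn outside -1 to 1 is refused whole. A call with a gripper value outside its range is refused whole. "hand" is the closure, from -1 (fully open) to 1 (shut), set as the call begins (left out, the last holds). The fingers move at their own pace and stop on an object; "squeeze" is the grip in N (left out, the last holds). Time passes only in rows, so rows that repeat a pose let the fingers close. It gives the time, the measured TCP pose, the force, the opening and the grip force at its end, in the units of the state.
- robot.read_state(): the state, without advancing time (a new reading comes with each control period).
- imaging.read_camera(name): name is "scene" or "top"; returns a dict with "frame" (480x640x3 uint8, red, green, blue), "vertical_fov" (degrees; the focal length in pixels is half the picture's height over the tangent of half this angle, whatever the lens; pixels are square), "cx", "cy" (the principal point, pixels), "R" (3x3) and "t" (3): a world point X has camera coordinates R X + t. Camera axes: x right, y down, z forward; pixel columns grow to the right and rows downward; lengths in m; the calibration is good to about 2 mm. A picture is of the moment at which its call begins. There is no depth.
- robot.close_job(): hands the job in; it is judged then, once.
The state is a dict: "t": time; "q": joint angles; "dq": joint speeds; "joint_torque": joint torques, N m; "tool_pos": TCP position; "orientation": TCP orientation; "force": force on the tool from outside, world axes, zero at the start; "wrist_torque": the same for the moment, N m; "opening": finger opening in m; "gripper_force": force on a finger pad.
Only numpy, scipy, OpenCV 4.12 (cv2) and the standard library are available. Lean on these libraries where they do the work, as an engineer would, in place of code of your own. Each camera call takes 0.05 s, during which the arm holds its last target. There are 200 camera calls.

## Working session

There is one attempt and no reset: what is moved stays moved. The work goes in short steps, Python scripts to look and compute and a tool call to move; the robot and the scene stay as the last step left them, time stands still between calls to the robot, and variables do not carry over. Pictures are saved under pics/ and viewed, at most 14 in all, crops included, and the job is handed in when it is done.

Besides the shell and the picture viewer there is one more tool, called after "Request:" by a JSON object that holds its "op" and its "data", one argument or row to a line. jog_arm: Moves the arm, as the interface text tells. Its arguments: {"type":"object","properties":{"rows":{"type":"array"},"hand":{"type":"number"},"squeeze":{"type":"number"}},"required":["rows"]}

```bash
ls; mkdir -p pics; cat > h.py <<'E'
import numpy as np, cv2
from plant import robot, imaging
def cam(n):
    c=imaging.read_camera(n); c['f']=240/np.tan(np.radians(c['vertical_fov'])/2); c['R']=np.array(c['R']); c['t']=np.array(c['t']); return c
def save(c,name): cv2.imwrite(f'pics/{name}.png',c['frame'][:,:,::-1])
def ray(c,u,v):
    d=c['R'].T@np.array([(u-c['cx'])/c['f'],(v-c['cy'])/c['f'],1]); return -c['R'].T@c['t'],d
def onz(c,u,v,z):
    o,d=ray(c,u,v); return o+d*(z-o[2])/d[2]
def proj(c,X):
    p=c['R']@np.array(X)+c['t']; return p[:2]/p[2]*c['f']+[c['cx'],c['cy']]
E
python3 - <<'E'
from h import *
np.set_printoptions(precision=3,suppress=True)
for n in('scene','top'):
    c=cam(n); save(c,n+'0'); print(n,c['f'],c['cx'],c['cy'],-c['R'].T@c['t'],c['R'],{k for k in c})
print(robot.read_state())
E
```

```text
pics
scene 494.1731146669436 319.94279136117945 236.20383399646667 [0.942 0.588 1.417] [[-0.838  0.546  0.002]
 [ 0.476  0.733 -0.486]
 [-0.267 -0.406 -0.874]] {'frame', 't', 'vertical_fov', 'R', 'f', 'cy', 'cx'}
top 566.4704690037863 319.25590699714 235.72665102730195 [0.312 0.024 1.5  ] [[-0.011 -1.     0.013]
 [-0.987  0.009 -0.162]
 [ 0.162 -0.014 -0.987]] {'frame', 't', 'vertical_fov', 'R', 'f', 'cy', 'cx'}
{'t': 0.1, 'q': array([ 1.159,  0.131,  1.489, -0.   ,  1.523, -0.085]), 'dq': array([ 0.001, -0.   , -0.004, -0.002, -0.   ,  0.001]), 'joint_torque': array([  0.001, -56.133, -49.31 ,   0.077,   0.029,   0.   ]), 'tool_pos': array([0.192, 0.568, 0.218]), 'orientation': array([-0.511, -3.099,  0.003]), 'force': array([-0.615, -0.258,  0.12 ]), 'wrist_torque': array([ 0.013, -0.032, -0.02 ]), 'gripper_force': 0.0, 'opening': 0.09293259751146249}
```

View pics/scene0.png

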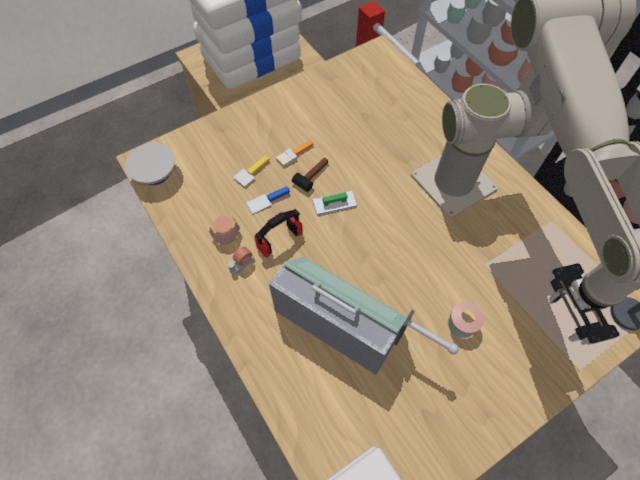

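View pics/top0.png

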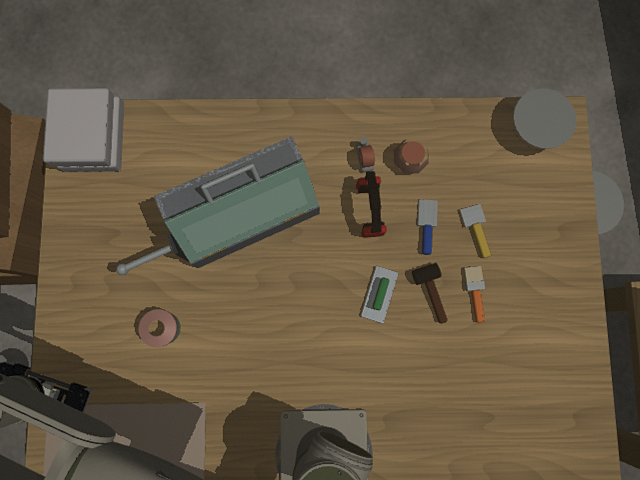

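```bash
python3 - <<'E'
import cv2
a=cv2.imread('pics/top0.png')[120:290,100:330]; b=cv2.imread('pics/scene0.png')[250:380,260:480]
cv2.imwrite('pics/a.png',cv2.resize(a,None,fx=3.4,fy=3.4,interpolation=2)); cv2.imwrite('pics/b.png',cv2.resize(b,None,fx=3.6,fy=3.6,interpolation=2))
E
```

```text
(no output)
```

View pics/a.png

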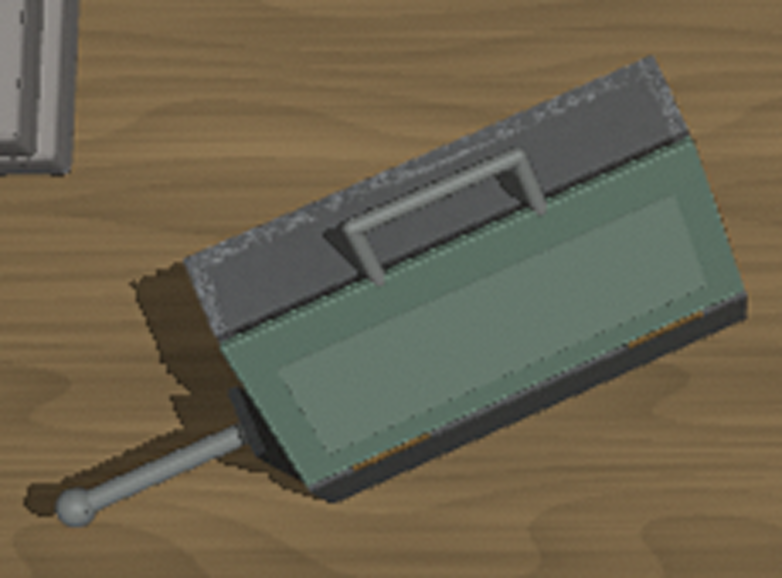

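View pics/b.png

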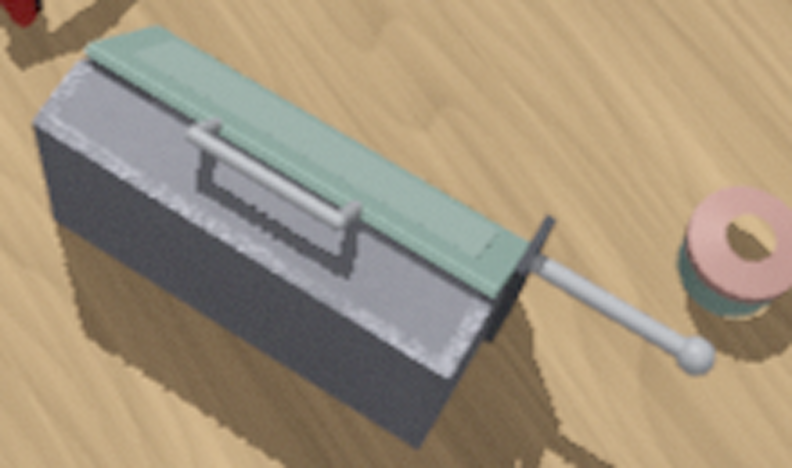

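```bash
cat >> h.py <<'E'
def tri(ct,pt,cs,ps):
    A=[];b=[]
    for c,p in((ct,pt),(cs,ps)):
        o,d=ray(c,*p); d=d/np.linalg.norm(d); P=np.eye(3)-np.outer(d,d); A.append(P); b.append(P@o)
    x=np.linalg.lstsq(np.vstack(A),np.hstack(b),rcond=None)[0]
    return x, max(np.linalg.norm(A[i]@x-b[i]) for i in(0,1))
HS={'scraper':((22,150,60),(32,255,255)),'brush':((6,185,90),(15,255,255)),'trowel':((108,150,60),(125,255,255)),'float':((50,150,40),(75,255,255)),'ears':((0,180,60),(4,255,255))}
def blobs(c,n,roi,minA=12):
    h=cv2.cvtColor(c['frame'],cv2.COLOR_RGB2HSV); m=cv2.inRange(h,*HS[n]); 
    if n=='ears': m|=cv2.inRange(h,(176,180,60),(180,255,255))
    z=np.zeros_like(m); x0,y0,x1,y1=roi; z[y0:y1,x0:x1]=m[y0:y1,x0:x1]
    k,l,s,ce=cv2.connectedComponentsWithStats(z)
    out=[]
    for i in range(1,k):
        if s[i,4]<minA: continue
        pts=np.argwhere(l==i)[:,::-1].astype(np.float32); out.append((s[i,4],ce[i],cv2.minAreaRect(pts)))
    return sorted(out,key=lambda a:-a[0])
RT=(330,130,520,350); RS=(215,120,370,270)
E
python3 - <<'E'
from h import *
np.set_printoptions(precision=4,suppress=True)
ct,cs=cam('top'),cam('scene')
T=lambda x,y:(100+x/3.4-.3,120+y/3.4-.3); S=lambda x,y:(260+x/3.6-.3,250+y/3.6-.3)
for n,a,b in (('deckR',(652,57),(37,124)),('deckL',(186,262),(447,377)),('hR',(520,155),(205,132)),('hL',(347,230),(347,215)),('ball',(76,507),(694,355)),('base',(245,435),(533,262)),('panL',(222,342),(495,298)),('panR',(688,137),(88,48)),('hingeR',(744,297),(162,28))):
    print(n,*tri(ct,T(*a),cs,S(*b)))
for n in HS:
    for nm,c,r in(('t',ct,RT),('s',cs,RS)):
        print(n,nm,[(a,ce,q[1],q[2]) for a,ce,q in blobs(c,n,r)])
E
```

```text
deckR [0.7645 0.071  0.2014] 0.003258863447894864
deckL [0.6213 0.3909 0.2006] 0.0009095197883305687
hR [0.677  0.1602 0.2515] 0.006318177712106823
hL [0.6276 0.2707 0.2573] 0.002464397755448062
ball [0.456  0.4692 0.1693] 0.0008631695383168047
base [0.507  0.3532 0.1668] 0.0014905147619339767
panL [0.5625 0.364  0.2072] 0.002720827678037865
panR [0.7025 0.0451 0.2153] 0.0021895123417238617
hingeR [0.6163 0.0061 0.0897] 0.0024358060137975716
scraper t [(np.int32(316), array([480.8101, 240.1424]), (34.78504943847656, 9.17060375213623), 71.56504821777344)]
scraper s [(np.int32(137), array([258.5328, 165.    ]), (6.341978549957275, 23.664976119995117), 49.76364517211914)]
brush t []
brush s [(np.int32(19), array([302.3684, 149.7368]), (1.4839969873428345, 14.733970642089844), 57.9946174621582)]
trowel t [(np.int32(167), array([427.5629, 239.497 ]), (6.584110736846924, 27.244596481323242), 2.6025619506835938)]
trowel s [(np.int32(137), array([277.8102, 193.6204]), (6.260990142822266, 21.913467407226562), 63.43495178222656)]
float t []
float s []
ears t [(np.int32(32), array([382.9062, 229.125 ]), (4.767570495605469, 8.38434886932373), 9.462322235107422), (np.int32(20), array([377.85, 179.5 ]), (5.5783185958862305, 3.152963161468506), 75.96376037597656)]
ears s [(np.int32(138), array([263.2971, 247.3333]), (21.400001525878906, 9.399999618530273), 53.13010025024414), (np.int32(90), array([296.9111, 224.8889]), (18.823530197143555, 7.352940559387207), 61.927513122558594)]
```

```bash
cat >> h.py <<'E'
from scipy.spatial.transform import Rotation as Ro
YAW=np.radians(23.9); O=np.array([.5503,.1678,0])
def L(x,y,z): return O+Ro.from_euler('z',YAW).apply([x,y,z])
def toL(p): return Ro.from_euler('z',-YAW).apply(np.array(p)-O)
def down(a): # tool y axis at world angle a(rad), z down
    y=np.array([np.cos(a),np.sin(a),0]); z=np.array([0,0,-1.]); return Ro.from_matrix(np.c_[np.cross(y,z),y,z])
def go(p,a=None,half=True):
    s=robot.read_state(); R=Ro.from_rotvec(s['orientation']); sh=R.inv().apply(np.array(p)-s['tool_pos'])/.2
    out=None
    if a is not None:
        c=[(R.inv()*down(b)).as_rotvec()/(np.pi/2) for b in((a,a+np.pi) if half else (a,))]
        q6=s['q'][5]; c.sort(key=lambda v:np.linalg.norm(v)); out=c
    print('shift',np.round(sh,3),'turn',[np.round(o,3) for o in out] if out else '','tcp',np.round(s['tool_pos'],4),'q',np.round(s['q'],2),'t',round(s['t'],1))
E
python3 - <<'E'
from h import *
np.set_printoptions(precision=4,suppress=True)
ct,cs=cam('top'),cam('scene')
for c,P in((ct,[(476,305),(381,293),(437,305),(427,273),(375,205)]),(cs,[(302,149),(335,199),(318,170),(303,182),(268,228)])):
    h=cv2.cvtColor(c['frame'],cv2.COLOR_RGB2HSV); print([h[v-1:v+2,u-1:u+2].reshape(-1,3)[[0,4,8]].tolist() for u,v in P])
print(L(.1124,0,.249)); go(L(.1124,0,.32),YAW)
E
```

```text
[[[11, 177, 130], [11, 178, 153], [11, 179, 162]], [[61, 112, 93], [62, 110, 95], [62, 113, 99]], [[12, 135, 66], [12, 127, 66], [12, 129, 67]], [[16, 74, 38], [18, 83, 37], [16, 72, 39]], [[18, 87, 35], [12, 73, 35], [17, 70, 33]]]
[[[14, 171, 227], [13, 180, 188], [13, 185, 135]], [[69, 129, 154], [68, 142, 111], [67, 147, 80]], [[11, 137, 95], [6, 113, 63], [15, 112, 89]], [[128, 23, 44], [143, 24, 42], [0, 6, 42]], [[135, 31, 33], [125, 38, 40], [167, 44, 41]]]
[0.6531 0.2133 0.249 ]
shift [-2.75  -0.941 -0.508] turn [array([-0.   ,  0.   ,  0.526]), array([-0.   , -0.   , -1.474])] tcp [0.1925 0.5681 0.2183] q [ 1.16  0.13  1.49  0.    1.52 -0.09] t 0.3
```

Request:
{"op": "jog_arm", "data": {
  "rows": [
    [[0,0,-0.75],[0,0,0]],
    [[0,0,-0.75],[0,0,0]],
    [[0,0,-0.75],[0,0,0]],
    [[0,0,-0.75],[0,0,0]]
  ],
  "hand": -0.3,
  "squeeze": 30
}}

```text
t: 0.7
tool_pos: [0.1935, 0.5704, 0.3783]
orientation: [0.51, 3.096, 0.021]
force: [-0.1, 0.9, 0.6]
opening: 0.0654
gripper_force: 0.0
```

Request:
{"op": "jog_arm", "data": {
  "rows": [
    [[-0.25,-0.08,0],[0,0,0]],
    [[-0.5,-0.16,0],[0,0,0]],
    [[-0.75,-0.24,0],[0,0,0]],
    [[-0.9,-0.3,0],[0,0,0]],
    [[-0.9,-0.3,0],[0,0,0]]
  ]
}}

```text
t: 1.2
tool_pos: [0.3474, 0.4506, 0.3683]
orientation: [0.519, 3.097, -0.002]
force: [0.2, 0.6, -0.6]
opening: 0.0606
gripper_force: 0.0
```

Request:
{"op": "jog_arm", "data": {
  "rows": [
    [[-0.25,-0.08,0],[0,0,0.1]],
    [[-0.5,-0.16,0],[0,0,0.19]],
    [[-0.75,-0.24,0],[0,0,0.28]],
    [[-0.9,-0.3,0],[0,0,0.37]],
    [[-0.9,-0.3,0],[0,0,0.46]]
  ]
}}

```text
t: 1.7
tool_pos: [0.498, 0.3359, 0.3675]
orientation: [1.588, 2.71, -0.002]
force: [0.2, 0.5, -0.2]
opening: 0.0601
gripper_force: 0.0
```

```bash
sed -i "s/^HS=.*/HS={'scraper':((22,150,60),(32,255,255)),'brush':((8,165,100),(16,255,255)),'trowel':((108,150,60),(125,255,255)),'float':((55,95,50),(76,255,255)),'ears':((0,180,60),(4,255,255)),'mallet':((0,95,40),(19,165,120))}/" h.py; python3 - <<'E'
from h import *
np.set_printoptions(precision=4,suppress=True)
ct,cs=cam('top'),cam('scene')
for n in HS:
    for nm,c,r in(('t',ct,RT),('s',cs,RS)):
        print(n,nm,[(a,ce,q[1],q[2]) for a,ce,q in blobs(c,n,r,20)][:4])
go(L(.1124,0,.30),YAW)
E
```

```text
scraper t [(np.int32(316), array([480.7785, 240.1297]), (34.78504943847656, 8.854374885559082), 71.56504821777344)]
scraper s [(np.int32(120), array([258.7833, 165.    ]), (6.273807525634766, 23.686824798583984), 50.194427490234375)]
brush t [(np.int32(235), array([478.2936, 305.834 ]), (31.398733139038086, 7.466469764709473), 81.46923065185547)]
brush s [(np.int32(104), array([303.1346, 147.25  ]), (5.299989700317383, 19.50396156311035), 57.9946174621582)]
trowel t [(np.int32(156), array([427.6987, 239.2692]), (6.149299621582031, 27.095354080200195), 2.2025983333587646)]
trowel s [(np.int32(140), array([277.9143, 193.6429]), (6.260990142822266, 21.913467407226562), 63.43495178222656)]
float t [(np.int32(225), array([380.5156, 293.5556]), (6.992132186889648, 31.991397857666016), 16.699243545532227)]
float s [(np.int32(166), array([334.5663, 198.2229]), (8.240419387817383, 23.742708206176758), 78.11134338378906)]
ears t [(np.int32(28), array([383.2857, 228.8571]), (8.0, 3.0), 90.0)]
ears s [(np.int32(139), array([263.0935, 247.3597]), (22.176673889160156, 9.370426177978516), 51.340194
[... 306 characters left out ...]
9954833984), 9.819300651550293), (np.int32(1130), array([347.2115, 211.9982]), (62.95000457763672, 40.10714340209961), 86.633544921875), (np.int32(1069), array([397.2208, 237.4434]), (42.47697448730469, 95.21221160888672), 68.83873748779297)]
mallet s [(np.int32(201), array([316.7512, 169.4328]), (9.767292022705078, 27.766138076782227), 47.48955535888672), (np.int32(69), array([298.971 , 241.1884]), (15.0, 8.0), 90.0), (np.int32(33), array([243.7273, 258.8182]), (5.65945291519165, 16.463863372802734), 59.03623962402344)]
shift [-0.934  0.375  0.339] turn [array([-0.001, -0.   ,  0.064]), array([ 0.   , -0.001, -1.936])] tcp [0.4955 0.3386 0.368 ] q [ 0.51  0.12  1.23  0.    1.79 -0.  ] t 1.8
```

Request:
{"op": "jog_arm", "data": {
  "rows": [
    [[-0.25,0.09,0],[0,0,0.02]],
    [[-0.5,0.19,0],[0,0,0.04]],
    [[-0.75,0.28,0.1],[0,0,0.064]],
    [[-0.934,0.375,0.3],[0,0,0.064]],
    [[-0.934,0.375,0.339],[0,0,0.064]]
  ]
}}

```text
t: 2.3
tool_pos: [0.6543, 0.213, 0.298]
orientation: [-1.703, -2.639, 0.003]
force: [-0.3, 0.5, -1.2]
opening: 0.0607
gripper_force: 0.0
```

```bash
python3 - <<'E'
from h import *
go(L(.1124,0,.230),YAW); c=cam('scene'); a=c['frame'][200:380,230:490,::-1]; cv2.imwrite('pics/c.png',cv2.resize(a,None,fx=3,fy=3,interpolation=2))
E
```

```text
shift [ 0.004 -0.005  0.34 ] turn [array([-0.001,  0.   ,  0.005]), array([-0.   , -0.002, -1.995])] tcp [0.6543 0.213  0.298 ] q [ 0.24  0.36  1.08 -0.    1.7  -0.18] t 2.3
```

View pics/c.png

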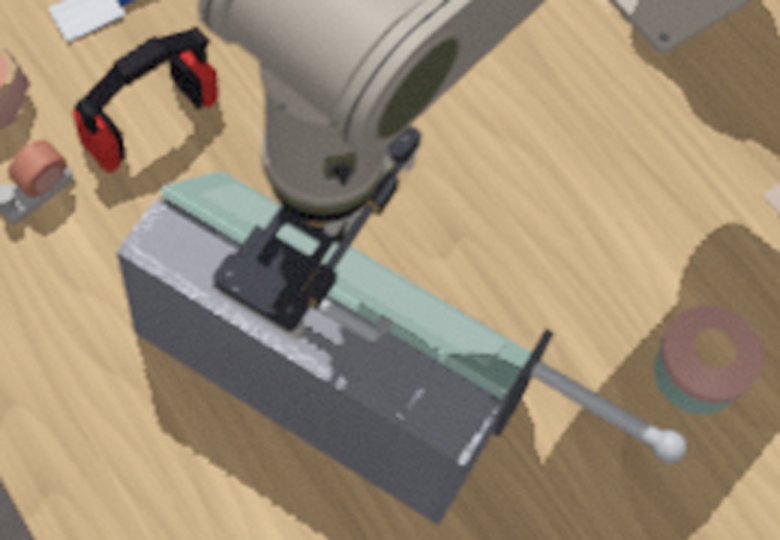

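Request:
{"op": "jog_arm", "data": {
  "rows": [
    [[0,0,0.15],[0,0,0.005]],
    [[0,0,0.3],[0,0,0.005]],
    [[0,0,0.34],[0,0,0.005]],
    [[0,0,0.34],[0,0,0.005]]
  ]
}}

```text
t: 2.75
tool_pos: [0.6515, 0.2157, 0.2318]
orientation: [-1.713, -2.631, 0.003]
force: [0.0, 0.2, -0.7]
opening: 0.0603
gripper_force: 0.0
```

Request:
{"op": "jog_arm", "data": {
  "rows": [
    [[0,0,0],[0,0,0]],
    [[0,0,0],[0,0,0]],
    [[0,0,0],[0,0,0]],
    [[0,0,0],[0,0,0]],
    [[0,0,0],[0,0,0]]
  ],
  "hand": 1,
  "squeeze": 20
}}

```text
t: 3.25
tool_pos: [0.6533, 0.2144, 0.2334]
orientation: [1.718, 2.629, 0.001]
force: [0.4, -1.3, -0.7]
opening: 0.0251
gripper_force: 0.0
```

Request:
{"op": "jog_arm", "data": {
  "rows": [
    [[0,0,0],[0,0,0]],
    [[0,0,0],[0,0,0]],
    [[0,0,0],[0,0,0]],
    [[0,0,0],[0,0,0]],
    [[0,0,0],[0,0,0]]
  ]
}}

```text
t: 3.75
tool_pos: [0.6548, 0.215, 0.2344]
orientation: [1.717, 2.627, 0.006]
force: [6.4, 3.1, 2.3]
opening: 0.0113
gripper_force: 20.0
```

```bash
python3 - <<'E'
from h import *
np.set_printoptions(precision=4,suppress=True)
s=robot.read_state();print(s['opening'],s['gripper_force'],s['force'],toL(s['tool_pos']))
p=toL(s['tool_pos']); r0=p-[0,0,.09-.0]; 
th0=.09; 
# arc deltas in locker frame (tool y=+x, tool z=-z), from current angle
phi=np.arctan2(.1124,.159)
for k in range(1,21):
    a=phi-1.745*k/20*(1.665/1.745); d=np.array([.195*np.sin(a)-.1124,.195*np.cos(a)-.159]); print(k,np.round(np.array([d[0],-d[1]])/.2,3))
E
```

```text
0.011320344215921757 20.000816881656647 [6.3839 3.067  2.3317] [0.1147 0.0008 0.2344]
1 [-0.067 -0.045]
2 [-0.139 -0.083]
3 [-0.213 -0.116]
4 [-0.29  -0.141]
5 [-0.369 -0.161]
6 [-0.449 -0.173]
7 [-0.53  -0.179]
8 [-0.611 -0.179]
9 [-0.692 -0.171]
10 [-0.772 -0.157]
11 [-0.851 -0.136]
12 [-0.927 -0.109]
13 [-1.001 -0.076]
14 [-1.072 -0.036]
15 [-1.139  0.009]
16 [-1.202  0.06 ]
17 [-1.261  0.116]
18 [-1.315  0.176]
19 [-1.364  0.241]
20 [-1.408  0.31 ]
```

Request:
{"op": "jog_arm", "data": {
  "rows": [
    [[0,-0.067,-0.045],[0,0,0]],
    [[0,-0.139,-0.083],[0,0,0]],
    [[0,-0.213,-0.116],[0,0,0]],
    [[0,-0.29,-0.141],[0,0,0]],
    [[0,-0.369,-0.161],[0,0,0]]
  ]
}}

```text
t: 4.25
tool_pos: [0.5873, 0.1852, 0.2679]
orientation: [1.716, 2.626, 0.008]
force: [5.8, 1.7, 6.3]
opening: 0.0111
gripper_force: 20.0
```

Request:
{"op": "jog_arm", "data": {
  "rows": [
    [[0,-0.08,-0.012],[0,0,0]],
    [[0,-0.161,-0.018],[0,0,0]],
    [[0,-0.242,-0.018],[0,0,0]],
    [[0,-0.323,-0.01],[0,0,0]],
    [[0,-0.403,0.004],[0,0,0]]
  ]
}}

```text
t: 4.75
tool_pos: [0.5124, 0.1524, 0.2657]
orientation: [1.717, 2.627, 0.005]
force: [2.7, 0.5, 5.1]
opening: 0.0112
gripper_force: 20.0
```

```bash
python3 - <<'E'
from h import *
s=robot.read_state();p=toL(s['tool_pos']);print(p,s['force'],s['opening'],(toL([0,0,0]),Ro.from_rotvec(s['orientation']).as_matrix().round(3)))
E
```

```text
[-0.04086574  0.0012835   0.26572919] [2.74946397 0.53034569 5.08600066] 0.01117826540916325 (array([-0.57109671,  0.0695376 ,  0.        ]), array([[-0.401,  0.916,  0.004],
       [ 0.916,  0.401,  0.001],
       [-0.001,  0.004, -1.   ]]))
```

Request:
{"op": "jog_arm", "data": {
  "rows": [
    [[0,-0.079,0.021],[0,0,0]],
    [[0,-0.155,0.048],[0,0,0]],
    [[0,-0.229,0.081],[0,0,0]],
    [[0,-0.3,0.121],[0,0,0]],
    [[0,-0.367,0.166],[0,0,0]]
  ]
}}

```text
t: 5.25
tool_pos: [0.4449, 0.123, 0.2319]
orientation: [1.717, 2.628, 0.004]
force: [2.6, 1.9, 3.0]
opening: 0.0115
gripper_force: 20.0
```

Request:
{"op": "jog_arm", "data": {
  "rows": [
    [[0,-0.063,0.051],[0,0,0]],
    [[0,-0.122,0.107],[0,0,0]],
    [[0,-0.176,0.167],[0,0,0]],
    [[0,-0.225,0.232],[0,0,0]],
    [[0,-0.269,0.301],[0,0,0]]
  ]
}}

```text
t: 5.75
tool_pos: [0.3958, 0.1016, 0.1713]
orientation: [1.718, 2.628, 0.004]
force: [4.5, 2.9, -0.8]
opening: 0.0112
gripper_force: 20.0
```

Request:
{"op": "jog_arm", "data": {
  "rows": [
    [[0,-0.015,0.03],[0,0,0]],
    [[0,-0.025,0.05],[0,0,0]],
    [[0,-0.025,0.05],[0,0,0]]
  ]
}}

```text
t: 6.05
tool_pos: [0.3951, 0.1008, 0.166]
orientation: [1.714, 2.623, 0.015]
force: [4.8, 5.4, 19.4]
opening: 0.0109
gripper_force: 20.0
```

```bash
python3 - <<'E'
from h import *
s=robot.read_state();p=toL(s['tool_pos']);print(p,s['force'],s['opening'],s['q'])
E
```

```text
[-0.16906607  0.00161554  0.1660369 ] [ 4.77484901  5.43414967 19.4230203 ] 0.01092971987852933 [ 1.22120983e-01 -4.04673528e-01  2.07066781e+00  1.87461660e-03
  1.46316392e+00 -2.91376682e-01]
```

Request:
{"op": "jog_arm", "data": {
  "rows": [
    [[0,0,0],[0,0,0]],
    [[0,0,0],[0,0,0]],
    [[0,0,0],[0,0,0]],
    [[0,0,0],[0,0,0]],
    [[0,0,0],[0,0,0]]
  ],
  "hand": -0.2
}}

```text
t: 6.55
tool_pos: [0.3901, 0.0993, 0.1603]
orientation: [-1.718, -2.629, 0.001]
force: [-0.5, -0.3, -0.5]
opening: 0.0468
gripper_force: 0.0
```

Request:
{"op": "jog_arm", "data": {
  "rows": [
    [[0,0,-0.2],[0,0,0]],
    [[0,0,-0.4],[0,0,0]],
    [[0,0,-0.6],[0,0,0]],
    [[0,0,-0.8],[0,0,0]],
    [[0,0,-1],[0,0,0]]
  ]
}}

```text
t: 7.05
tool_pos: [0.3902, 0.0993, 0.3622]
orientation: [-1.719, -2.629, 0.001]
force: [0.6, -0.2, 0.2]
opening: 0.0559
gripper_force: 0.0
```

```bash
python3 - <<'E'
from h import *
ct,cs=cam('top'),cam('scene')
a=ct['frame'][120:340,90:500,::-1]; b=cs['frame'][110:390,210:490,::-1]
cv2.imwrite('pics/d.png',np.hstack([cv2.resize(a,None,fx=1.2,fy=1.2),np.zeros((264,4,3),np.uint8),cv2.resize(b,(264,264))])); save(ct,'t1');save(cs,'s1')
E
```

```text
(no output)
```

View pics/d.png

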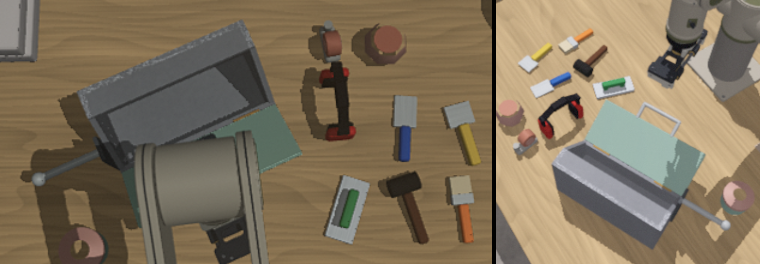

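```bash
python3 - <<'E'
from h import *
np.set_printoptions(precision=3,suppress=True)
ct,cs=cam('top'),cam('scene')
H={'scraper':.02,'brush':.018,'trowel':.022,'float':.044,'mallet':.031}
for n in('scraper','brush','trowel','float'):
    o=[]
    for c,r in((ct,RT),(cs,RS)):
        a,ce,q=blobs(c,n,r,20)[0]; b=cv2.boxPoints(q); 
        m=[(b[i]+b[(i+1)%4])/2 for i in range(4)]; k=0 if np.linalg.norm(m[0]-m[2])>np.linalg.norm(m[1]-m[3]) else 1
        e=[onz(c,*m[k],H[n]),onz(c,*m[k+2],H[n])]; e.sort(key=lambda p:p[0]); o.append((onz(c,*ce,H[n])[:2],np.linalg.norm(e[1]-e[0]),np.degrees(np.arctan2(*(e[1]-e[0])[[1,0]]))))
    print(n,o)
h=cv2.cvtColor(ct['frame'],cv2.COLOR_RGB2HSV)
print('crown V row205',h[205,350:395,2].tolist(),h[205,350:395,1].tolist())
for c,nm,(x0,y0,x1,y1) in((ct,'t',(355,165,395,245)),(ct,'mh',(405,255,450,330)),(cs,'s',(250,205,310,260)),(cs,'msh',(288,155,335,195))):
    m=np.zeros((480,640),np.uint8); m[y0:y1,x0:x1]=(c['frame'][y0:y1,x0:x1].max(2)<48)*255
    k,l,s,ce=cv2.connectedComponentsWithStats(m); 
    for i in range(1,k):
        if s[i,4]>40: print(nm,s[i],ce[i],cv2.minAreaRect(np.argwhere(l==i)[:,::-1].astype(np.float32)))
# mallet handle from top: brown darker than wood
y0,y1,x0,x1=255,330,405,455
print(h[300:312:3,425:450,2].tolist())
E
```

```text
scraper [(array([ 0.539, -0.426]), np.float64(0.09226468457761666), np.float64(14.592533194220477)), (array([ 0.541, -0.412]), np.float64(0.08738663347274517), np.float64(6.428520047145776))]
brush [(array([ 0.367, -0.41 ]), np.float64(0.08088862740904444), np.float64(5.393854557316772)), (array([ 0.365, -0.401]), np.float64(0.0752957749579994), np.float64(4.653869390792935))]
trowel [(array([ 0.543, -0.285]), np.float64(0.07294828192439876), np.float64(-4.999721969008989)), (array([ 0.545, -0.276]), np.float64(0.07617012562175915), np.float64(-1.3816892058900332))]
float [(array([ 0.4  , -0.153]), np.float64(0.08227392120262252), np.float64(-18.338258261656392)), (array([ 0.403, -0.144]), np.float64(0.0797909457227672), np.float64(-18.944348347320346))]
crown V row205 [76, 72, 92, 139, 134, 132, 133, 133, 131, 132, 133, 132, 134, 132, 132, 132, 133, 133, 138, 130, 16, 28, 37, 33, 36, 39, 33, 38, 39, 30, 59, 121, 134, 130, 129, 127, 126, 126, 127, 126, 125, 127, 128, 125, 125] [107, 106, 103, 105, 105, 106, 104, 104, 105, 106, 104, 104, 105, 106, 102, 106, 104, 107, 109, 108, 128, 91
[... 442 characters left out ...]
279.19866943359375, 229.07765197753906), (27.0516414642334, 48.639652252197266), 60.01836013793945)
msh [292 174  21  17 160] [301.975 182.525] ((302.1922912597656, 181.96151733398438), (20.246557235717773, 9.707252502441406), 33.690067291259766)
[[129, 113, 68, 74, 74, 68, 37, 48, 61, 72, 69, 69, 70, 72, 70, 93, 134, 129, 125, 126, 126, 127, 126, 127, 128], [130, 132, 125, 68, 74, 78, 71, 42, 47, 63, 72, 71, 70, 70, 72, 69, 91, 138, 130, 128, 128, 127, 126, 129, 126], [135, 135, 138, 129, 71, 77, 81, 73, 44, 44, 62, 71, 71, 72, 72, 72, 69, 87, 133, 128, 127, 127, 126, 128, 127], [127, 127, 127, 128, 131, 116, 71, 80, 73, 50, 45, 60, 71, 70, 70, 71, 70, 68, 88, 143, 137, 134, 136, 135, 135]]
```

```bash
python3 - <<'E'
from h import *
ct,cs=cam('top'),cam('scene')
a=ct['frame'][165:330,355:495,::-1]; b=cs['frame'][135:260,230:360,::-1]
A=cv2.resize(a,None,fx=3.5,fy=3.5,interpolation=0);B=cv2.resize(b,None,fx=3,fy=3,interpolation=0)
im=np.zeros((max(len(A),len(B)),A.shape[1]+B.shape[1],3),np.uint8); im[:len(A),:A.shape[1]]=A*1.0; im[:len(B),A.shape[1]:]=B
cv2.imwrite('pics/e.png',im[:,:800]); print(im.shape)
E
```

```text
(578, 880, 3)
```

View pics/e.png

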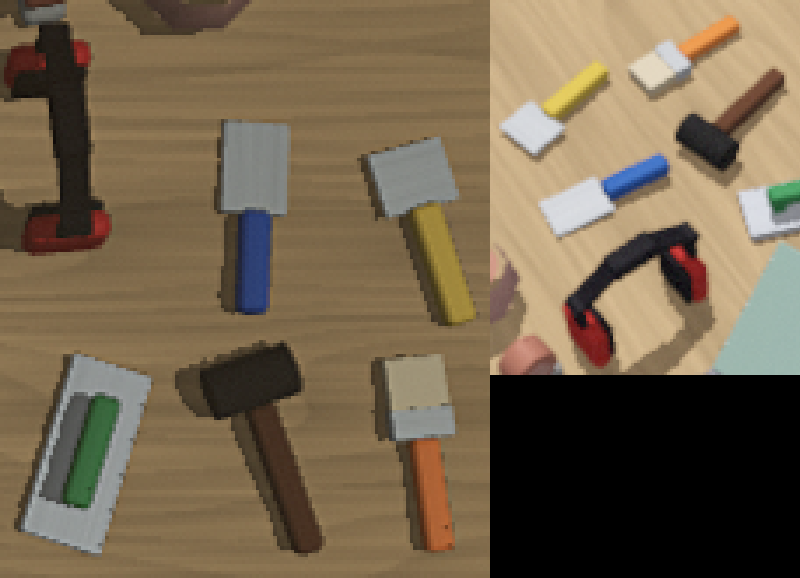

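```bash
python3 - <<'E'
from h import *
np.set_printoptions(precision=4,suppress=True)
ct,cs=cam('top'),cam('scene')
for n,a,b in(('scr',(487.9,256.4),(266.7,157.7)),('mal',(443.6,320.7),(325.7,160)),('bru',(479.9,321.6),(311.7,143.3)),('tro',(427.3,253),(287.3,189))):
    print(n,*tri(ct,a,cs,b), onz(ct,*a,.01)[:2],onz(cs,*b,.01)[:2])
# TCP check
s=robot.read_state(); print(s['tool_pos'],proj(ct,s['tool_pos']),proj(cs,s['tool_pos']))
E
```

```text
scr [ 0.496  -0.4457  0.0026] 0.0031695614990954516 [ 0.4972 -0.4459] [ 0.4965 -0.4374]
mal [ 0.3272 -0.3173  0.0095] 0.0033456080195896297 [ 0.3294 -0.3197] [ 0.3255 -0.3141]
bru [ 0.324  -0.4149  0.0004] 0.003270438960905493 [ 0.3261 -0.4146] [ 0.3263 -0.4053]
tro [ 0.5064 -0.2829  0.011 ] 0.001962383766925776 [ 0.5079 -0.2846] [ 0.505  -0.2819]
[0.39   0.0993 0.3591] [274.0363 290.1144] [395.0584 194.4938]
```

```bash
python3 - <<'E'
from h import *
np.set_printoptions(precision=4,suppress=True)
ct,cs=cam('top'),cam('scene')
T=lambda x,y:(355+x/3.5-.4,165+y/3.5-.4); S=lambda x,y:((x-490)/3+230-.3,y/3+135-.3)
print('crown scene',onz(cs,*S(628,252),.13))
for y in(110,130,150,170): print('band',y,onz(ct,*T(49+(y-25)*.09+20*.3,y),.13))
print('near cup outer',onz(ct,*T(68,250),.03),'far cup red top edge',onz(ct,*T(75,42),.05))
print('cups scene', onz(cs,263.1,247.4,.033),onz(cs,296.9,225,.033))
m=cv2.inRange(ct['frame'],(0,0,0),(48,48,48)); 
for v in range(180,226,4):
    r=np.flatnonzero(m[v,365:392])+365; print(v,r.min(),r.max(),onz(ct,(r.min()+r.max())/2,v,.13)[:2])
h=cs['frame'].max(2)
E
```

```text
crown scene [ 0.6283 -0.1337  0.13  ]
band 110 [ 0.6361 -0.1294  0.13  ]
band 130 [ 0.6216 -0.1303  0.13  ]
band 150 [ 0.6071 -0.1312  0.13  ]
band 170 [ 0.5927 -0.1321  0.13  ]
near cup outer [ 0.5517 -0.1418  0.03  ] far cup red top edge [ 0.7076 -0.1491  0.05  ]
cups scene [ 0.6921 -0.1185  0.033 ] [ 0.5592 -0.1301  0.033 ]
180 368 375 [ 0.6771 -0.128 ]
184 368 378 [ 0.6668 -0.1315]
188 365 377 [ 0.6566 -0.1262]
192 365 378 [ 0.6464 -0.1272]
196 369 378 [ 0.6362 -0.1319]
200 370 379 [ 0.626  -0.1341]
204 370 379 [ 0.6158 -0.1339]
208 371 379 [ 0.6057 -0.1348]
212 372 379 [ 0.5956 -0.1358]
216 372 379 [ 0.5855 -0.1355]
220 372 379 [ 0.5754 -0.1352]
224 365 383 [ 0.5654 -0.1312]
```

Request:
{"op": "jog_arm", "data": {
  "rows": [
    [[-0.2,0.08,0],[0,0,-0.09]],
    [[-0.4,0.16,0],[0,0,-0.18]],
    [[-0.6,0.24,0],[0,0,-0.27]],
    [[-0.8,0.32,0],[0,0,-0.36]],
    [[-1,0.4,0],[0,0,-0.45]]
  ],
  "hand": -1
}}

```text
t: 8.05
tool_pos: [0.5449, -0.0531, 0.3599]
orientation: [-0.693, -3.063, -0.0]
force: [0.7, 0.0, -0.1]
opening: 0.0907
gripper_force: 0.0
```

```bash
python3 - <<'E'
from h import *
go([.627,-.133,.22],np.radians(94.5))
E
```

```text
shift [-0.543 -0.184  0.699] turn [array([ 0.   , -0.001, -0.333]), array([-1.000e-03, -0.000e+00,  1.667e+00])] tcp [ 0.5449 -0.0531  0.3599] q [-0.19 -0.02  1.39  0.    1.77 -1.32] t 8.1
```

Request:
{"op": "jog_arm", "data": {
  "rows": [
    [[-0.2,-0.07,0.1],[0,0,-0.09]],
    [[-0.4,-0.13,0.25],[0,0,-0.18]],
    [[-0.543,-0.184,0.45],[0,0,-0.27]],
    [[-0.543,-0.184,0.65],[0,0,-0.333]],
    [[-0.543,-0.184,0.7],[0,0,-0.333]]
  ]
}}

```text
t: 8.55
tool_pos: [0.6227, -0.1319, 0.2129]
orientation: [0.113, -3.129, -0.006]
force: [-0.8, 0.8, -0.2]
opening: 0.0928
gripper_force: 0.0
```

```bash
python3 - <<'E'
from h import *
go([.627,-.133,.118],np.radians(94.5))
cs=cam('scene'); a=cs['frame'][180:270,230:330,::-1]; cv2.imwrite('pics/f.png',cv2.resize(a,None,fx=4,fy=4,interpolation=2))
E
```

```text
shift [-0.026 -0.009  0.474] turn [array([ 0.003, -0.007, -0.004]), array([-0.011, -0.004,  1.996])] tcp [ 0.6227 -0.1319  0.2129] q [-0.29  0.24  1.37  0.    1.54 -1.93] t 8.6
```

View pics/f.png

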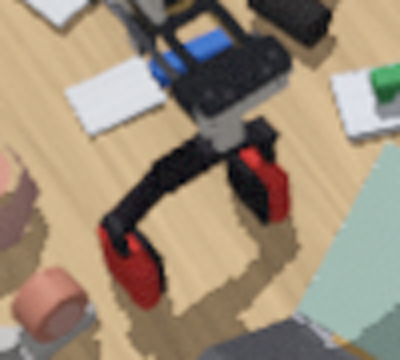

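Request:
{"op": "jog_arm", "data": {
  "rows": [
    [[-0.02,-0.006,0.15],[0,0,0]],
    [[-0.02,-0.006,0.3],[0,0,0]],
    [[-0.02,-0.006,0.4],[0,0,0]],
    [[-0.02,-0.006,0.474],[0,0,0]],
    [[-0.02,-0.006,0.474],[0,0,0]]
  ],
  "squeeze": 25
}}

```text
t: 9.1
tool_pos: [0.6293, -0.1323, 0.1255]
orientation: [0.112, -3.138, -0.001]
force: [0.5, 0.4, -0.5]
opening: 0.093
gripper_force: 0.0
```

```bash
python3 - <<'E'
from h import *
go([.627,-.133,.118],np.radians(94.5))
ct=cam('top'); cs=cam('scene'); save(cs,'s3'); a=cs['frame'][180:270,230:330,::-1]; b=ct['frame'][150:250,330:430,::-1]; cv2.imwrite('pics/g.png',np.hstack([cv2.resize(a,(400,400),interpolation=2),cv2.resize(b,(400,400),interpolation=2)]))
E
```

```text
shift [ 0.012 -0.003  0.038] turn [array([ 0.   , -0.001, -0.005]), array([-1.000e-03, -1.000e-03,  1.995e+00])] tcp [ 0.6293 -0.1323  0.1255] q [-0.29  0.3   1.46  0.    1.38 -1.93] t 9.1
```

View pics/g.png

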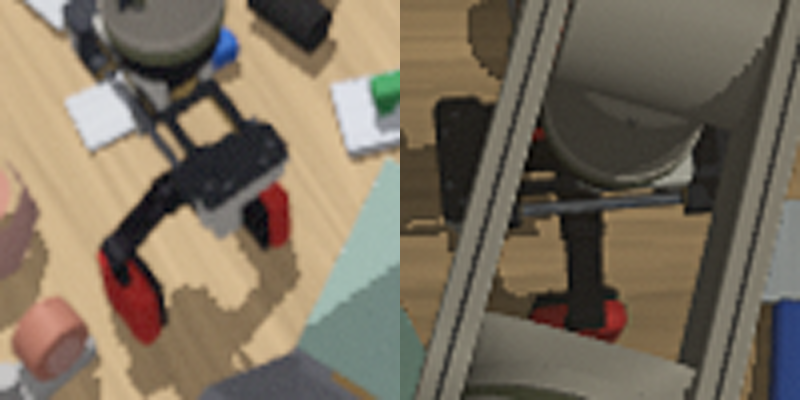

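Request:
{"op": "jog_arm", "data": {
  "rows": [
    [[0,0,0.01],[0,0,0]],
    [[0,0,0.01],[0,0,0]],
    [[0,0,0.01],[0,0,0]],
    [[0,0,0.01],[0,0,0]],
    [[0,0,0.01],[0,0,0]]
  ],
  "hand": 1
}}

```text
t: 9.7
tool_pos: [0.63, -0.1331, 0.1242]
orientation: [-0.113, 3.139, -0.0]
force: [-0.5, -0.9, -1.0]
opening: 0.0573
gripper_force: 0.0
```

Request:
{"op": "jog_arm", "data": {
  "rows": [
    [[0,0,0],[0,0,0]],
    [[0,0,0],[0,0,0]],
    [[0,0,0],[0,0,0]],
    [[0,0,0],[0,0,0]],
    [[0,0,0],[0,0,0]]
  ]
}}

```text
t: 10.2
tool_pos: [0.6299, -0.133, 0.124]
orientation: [0.113, -3.139, -0.0]
force: [0.0, 1.1, 0.7]
opening: 0.0258
gripper_force: 25.0
```

Request:
{"op": "jog_arm", "data": {
  "rows": [
    [[0,0,-0.1],[0,0,0]],
    [[0,0,-0.3],[0,0,0]],
    [[0,0,-0.5],[0,0,0]],
    [[0,0,-0.75],[0,0,0]],
    [[0,0,-1],[0,0,0]]
  ]
}}

```text
t: 10.7
tool_pos: [0.6292, -0.1328, 0.3247]
orientation: [0.113, -3.138, -0.001]
force: [1.2, -0.5, -2.1]
opening: 0.0256
gripper_force: 25.0
```

Request:
{"op": "jog_arm", "data": {
  "rows": [
    [[0,0,-0.1],[0,0,0]],
    [[0,0,-0.25],[0,0,0]],
    [[0,0,-0.25],[0,0,0]]
  ]
}}

```text
t: 11.0
tool_pos: [0.6312, -0.1334, 0.379]
orientation: [-0.113, 3.132, -0.004]
force: [0.1, 0.4, -1.2]
opening: 0.026
gripper_force: 25.0
```

```bash
python3 - <<'E'
from h import *
s=robot.read_state(); print(s['opening'],s['force'],L(.0356,.245,.17))
go(L(.0356,.245,.37),np.radians(113.9))
E
```

```text
0.02603230830716572 [ 0.06893125  0.36747584 -1.15901815] [0.48358775 0.40621526 0.17      ]
shift [0.542 2.744 0.034] turn [array([-0.002,  0.004, -0.22 ]), array([0.006, 0.003, 1.78 ])] tcp [ 0.6312 -0.1334  0.379 ] q [-0.29  0.24  1.07 -0.    1.82 -1.93] t 11.0
```

Request:
{"op": "jog_arm", "data": {
  "rows": [
    [[0.03,0.15,0],[0,0,0]],
    [[0.07,0.35,0],[0,0,0]],
    [[0.11,0.56,0],[0,0,0]],
    [[0.15,0.77,0],[0,0,0]],
    [[0.19,0.97,0],[0,0,0]]
  ]
}}

```text
t: 11.5
tool_pos: [0.5769, 0.0593, 0.3714]
orientation: [0.113, -3.137, -0.0]
force: [1.1, -0.0, -2.0]
opening: 0.0255
gripper_force: 25.0
```

Request:
{"op": "jog_arm", "data": {
  "rows": [
    [[0.04,0.2,0],[0,0,-0.04]],
    [[0.08,0.4,0],[0,0,-0.09]],
    [[0.12,0.6,0],[0,0,-0.13]],
    [[0.16,0.8,0],[0,0,-0.18]],
    [[0.19,0.97,0],[0,0,-0.22]]
  ]
}}

```text
t: 12.0
tool_pos: [0.5248, 0.2503, 0.3715]
orientation: [0.657, -3.069, 0.0]
force: [2.1, 0.1, -2.1]
opening: 0.026
gripper_force: 25.0
```

```bash
python3 - <<'E'
from h import *
go(L(.0356,.245,.36),np.radians(113.9))
E
```

```text
shift [-0.131  0.796  0.058] turn [array([ 0.   , -0.002,  0.003]), array([ 0.003,  0.   , -1.997])] tcp [0.5248 0.2503 0.3715] q [ 0.36  0.07  1.27  0.    1.8  -1.64] t 12.0
```

Request:
{"op": "jog_arm", "data": {
  "rows": [
    [[-0.03,0.2,0],[0,0,0]],
    [[-0.07,0.4,0],[0,0,0]],
    [[-0.1,0.6,0],[0,0,0]],
    [[-0.131,0.76,0],[0,0,0]],
    [[-0.131,0.796,0],[0,0,0]]
  ]
}}

```text
t: 12.5
tool_pos: [0.4835, 0.4076, 0.3707]
orientation: [0.656, -3.068, 0.001]
force: [-0.4, 0.3, -2.8]
opening: 0.0256
gripper_force: 25.0
```

Request:
{"op": "jog_arm", "data": {
  "rows": [
    [[0,0,0],[0,0,0]],
    [[0,0,0],[0,0,0]],
    [[0,0,0],[0,0,0]]
  ]
}}

```text
t: 12.8
tool_pos: [0.4861, 0.4033, 0.3737]
orientation: [0.649, -3.074, 0.001]
force: [-0.1, 0.5, -2.9]
opening: 0.0256
gripper_force: 25.0
```

```bash
python3 - <<'E'
from h import *
go(L(.0356,.245,.19),np.radians(113.9))
ct=cam('top'); cs=cam('scene'); a=cs['frame'][260:400,350:490,::-1]; b=ct['frame'][190:310,90:230,::-1]; cv2.imwrite('pics/i.png',np.hstack([cv2.resize(a,(400,400),interpolation=2),cv2.resize(b,(400,343),interpolation=2)[:400] if 0 else cv2.resize(b,(400,400),interpolation=2)]))
E
```

```text
shift [0.005 0.019 0.919] turn [array([-0.   , -0.   , -0.001]), array([-0.   ,  0.   ,  1.999])] tcp [0.4861 0.4033 0.3737] q [ 0.61  0.21  1.12 -0.    1.81 -1.38] t 12.8
```

View pics/i.png

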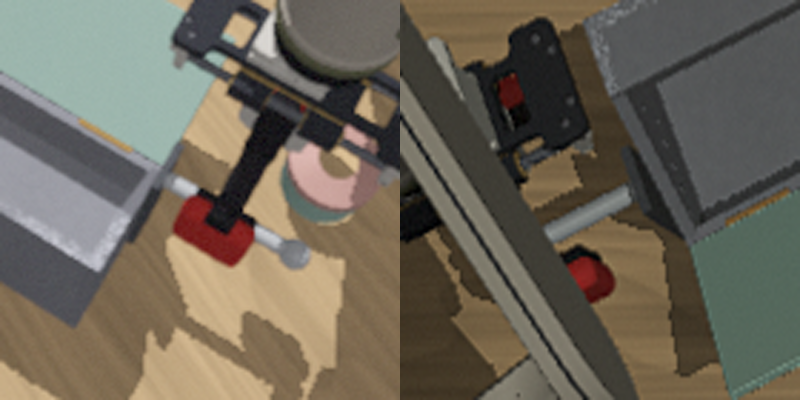

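Request:
{"op": "jog_arm", "data": {
  "rows": [
    [[0,0.015,0.15],[0,0,0]],
    [[0,0.015,0.3],[0,0,0]],
    [[0,0.015,0.45],[0,0,0]],
    [[0,0.015,0.6],[0,0,0]],
    [[0,0.015,0.7],[0,0,0]]
  ]
}}

```text
t: 13.4
tool_pos: [0.484, 0.4059, 0.2315]
orientation: [0.649, -3.072, 0.002]
force: [-0.1, 0.2, -2.4]
opening: 0.0257
gripper_force: 25.0
```

Request:
{"op": "jog_arm", "data": {
  "rows": [
    [[0,0,0.05],[0,0,0]],
    [[0,0,0.1],[0,0,0]],
    [[0,0,0.14],[0,0,0]],
    [[0,0,0.18],[0,0,0]],
    [[0,0,0.2],[0,0,0]]
  ]
}}

```text
t: 13.9
tool_pos: [0.4844, 0.4074, 0.1938]
orientation: [-0.651, 3.073, 0.0]
force: [-0.1, 0.4, -2.8]
opening: 0.026
gripper_force: 25.0
```

```bash
python3 - <<'E'
from h import *
s=robot.read_state();print(s['force']);go(L(.0356,.245,.188),np.radians(113.9))
E
```

```text
[-0.13171758  0.39923897 -2.81869548]
shift [ 0.006 -0.004  0.029] turn [array([0., 0., 0.]), array([-0.,  0., -2.])] tcp [0.4844 0.4074 0.1938] q [ 0.62  0.23  1.42  0.    1.49 -1.37] t 13.9
```

Go down gently until contact.

Request:
{"op": "jog_arm", "data": {
  "rows": [
    [[0,0,0.015],[0,0,0]],
    [[0,0,0.03],[0,0,0]],
    [[0,0,0.03],[0,0,0]]
  ]
}}

```text
t: 14.2
tool_pos: [0.4844, 0.4075, 0.1881]
orientation: [-0.651, 3.073, 0.0]
force: [-0.2, -0.4, -2.8]
opening: 0.0259
gripper_force: 25.0
```

Request:
{"op": "jog_arm", "data": {
  "rows": [
    [[0,0,0.01],[0,0,0]],
    [[0,0,0.015],[0,0,0]],
    [[0,0,0.015],[0,0,0]]
  ]
}}

```text
t: 14.5
tool_pos: [0.4847, 0.4076, 0.1877]
orientation: [-0.651, 3.071, 0.001]
force: [-4.7, -4.5, 9.9]
opening: 0.0257
gripper_force: 25.0
```

Request:
{"op": "jog_arm", "data": {
  "rows": [
    [[0,0,0],[0,0,0]],
    [[0,0,0],[0,0,0]],
    [[0,0,0],[0,0,0]],
    [[0,0,0],[0,0,0]],
    [[0,0,0],[0,0,0]]
  ],
  "hand": 0
}}

```text
t: 15.0
tool_pos: [0.4843, 0.4073, 0.1848]
orientation: [0.651, -3.073, 0.0]
force: [-0.2, 0.6, 0.5]
opening: 0.0466
gripper_force: 0.0
```

Request:
{"op": "jog_arm", "data": {
  "rows": [
    [[0,0,-0.05],[0,0,0]],
    [[0,0,-0.15],[0,0,0]],
    [[0,0,-0.4],[0,0,0]],
    [[0,0,-0.65],[0,0,0]],
    [[0,0,-0.85],[0,0,0]]
  ]
}}

```text
t: 15.5
tool_pos: [0.4844, 0.4074, 0.3594]
orientation: [-0.651, 3.07, 0.002]
force: [-0.9, 1.2, -0.2]
opening: 0.0465
gripper_force: 0.0
```

Request:
{"op": "jog_arm", "data": {
  "rows": [
    [[0,-0.25,0],[0,0,0]],
    [[0,-0.5,0],[0,0,0]],
    [[0,-0.75,0],[0,0,0]],
    [[0,-1,0],[0,0,0]],
    [[0,-1,0],[0,0,0]]
  ],
  "hand": -1
}}

```text
t: 16.0
tool_pos: [0.5676, 0.2188, 0.3558]
orientation: [-0.641, 3.075, -0.003]
force: [-1.5, 0.7, 0.5]
opening: 0.082
gripper_force: 0.0
```

```bash
cat >> h.py <<'E'
H={'scraper':.012,'brush':.01,'trowel':.012,'float':.036}
def tool(n,cams):
    for c,r in zip(cams,(RT,RS)):
        bl=blobs(c,n,r,20)
        if not bl: print(n,'none'); continue
        a,ce,q=bl[0]; b=cv2.boxPoints(q); m=[(b[i]+b[(i+1)%4])/2 for i in range(4)]; k=0 if np.linalg.norm(m[0]-m[2])>np.linalg.norm(m[1]-m[3]) else 1
        e=[onz(c,*m[k],H[n]),onz(c,*m[k+2],H[n])]; e.sort(key=lambda p:p[0]); print(n,np.round(onz(c,*ce,H[n])[:2],4),np.linalg.norm(e[1]-e[0]).round(3),np.degrees(np.arctan2(*(e[1]-e[0])[[1,0]])).round(1))
E
python3 - <<'E'
from h import *
ct,cs=cam('top'),cam('scene')
for n in H: tool(n,(ct,cs))
go([.4,-.15,.3],np.radians(71))
a=cs['frame'][110:400,210:500,::-1]; cv2.imwrite('pics/j.png',cv2.resize(a,(580,580),interpolation=2))
E
```

```text
scraper [ 0.5412 -0.4287] 0.093 15.2
scraper [ 0.5383 -0.4176] 0.088 6.4
brush [ 0.3668 -0.4125] 0.081 5.4
brush [ 0.361  -0.4064] 0.076 4.7
trowel [ 0.5444 -0.2876] 0.073 -2.4
trowel [ 0.5425 -0.2819] 0.077 -1.4
float [ 0.4003 -0.1537] 0.083 -18.3
float [ 0.3996 -0.1481] 0.08 -21.1
shift [ 1.512 -1.374  0.277] turn [array([0.   , 0.   , 0.475]), array([-0.   ,  0.   , -1.525])] tcp [0.5659 0.2234 0.3557] q [ 0.29  0.14  1.23  0.    1.77 -1.69] t 16.1
```

View pics/j.png

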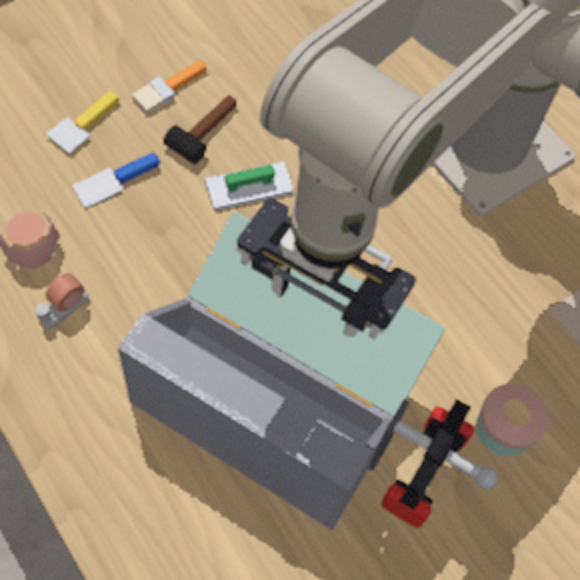

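Request:
{"op": "jog_arm", "data": {
  "rows": [
    [[0.15,-0.14,0],[0,0,0.06]],
    [[0.31,-0.28,0],[0,0,0.12]],
    [[0.46,-0.42,0],[0,0,0.18]],
    [[0.62,-0.56,0],[0,0,0.24]],
    [[0.77,-0.7,0],[0,0,0.3]]
  ],
  "hand": -1
}}

```text
t: 16.6
tool_pos: [0.4804, 0.0345, 0.3556]
orientation: [0.086, 3.14, 0.0]
force: [0.5, 0.0, 0.5]
opening: 0.0929
gripper_force: 0.0
```

```bash
python3 - <<'E'
from h import *
go([.4,-.151,.2],np.radians(70.5))
E
```

```text
shift [ 0.352 -0.948  0.777] turn [array([0.   , 0.   , 0.182]), array([-1.000e-03,  0.000e+00, -1.818e+00])] tcp [0.4804 0.0345 0.3556] q [-0.04 -0.21  1.57  0.    1.78 -1.55] t 16.6
```

Request:
{"op": "jog_arm", "data": {
  "rows": [
    [[0.08,-0.23,0],[0,0,0.05]],
    [[0.17,-0.47,0.05],[0,0,0.1]],
    [[0.26,-0.7,0.25],[0,0,0.15]],
    [[0.352,-0.92,0.5],[0,0,0.182]],
    [[0.352,-0.948,0.74],[0,0,0.182]]
  ]
}}

```text
t: 17.1
tool_pos: [0.4054, -0.1427, 0.2344]
orientation: [0.532, 3.091, -0.003]
force: [1.4, 0.0, 0.2]
opening: 0.0928
gripper_force: 0.0
```

Request:
{"op": "jog_arm", "data": {
  "rows": [
    [[0,0,0],[0,0,0]],
    [[0,0,0],[0,0,0]],
    [[0,0,0],[0,0,0]]
  ]
}}

```text
t: 17.4
tool_pos: [0.4069, -0.1408, 0.2363]
orientation: [0.527, 3.093, -0.001]
force: [0.1, -0.3, 0.4]
opening: 0.0927
gripper_force: 0.0
```

```bash
python3 - <<'E'
from h import *
go([.4,-.151,.021],np.radians(70.5))
tool('float',(cam('top'),cam('scene')))
E
```

```text
shift [ 0.021 -0.06   1.076] turn [array([0.   , 0.003, 0.002]), array([-0.004,  0.   , -1.998])] tcp [ 0.4069 -0.1408  0.2363] q [-0.45 -0.36  1.91  0.    1.59 -1.69] t 17.4
float [ 0.3808 -0.1469] 0.042 -16.9
float [ 0.4    -0.1481] 0.08 -18.9
```

Request:
{"op": "jog_arm", "data": {
  "rows": [
    [[0.02,-0.06,0.2],[0,0,0]],
    [[0.02,-0.06,0.4],[0,0,0]],
    [[0.02,-0.06,0.6],[0,0,0]],
    [[0.02,-0.06,0.8],[0,0,0]],
    [[0.02,-0.06,0.9],[0,0,0]]
  ]
}}

```text
t: 18.0
tool_pos: [0.3971, -0.1504, 0.0514]
orientation: [-0.528, -3.096, -0.001]
force: [0.3, 0.8, 0.0]
opening: 0.093
gripper_force: 0.0
```

Request:
{"op": "jog_arm", "data": {
  "rows": [
    [[0,0,0.1],[0,0,0]],
    [[0,0,0.17],[0,0,0]],
    [[0,0,0.17],[0,0,0]]
  ]
}}

```text
t: 18.3
tool_pos: [0.3974, -0.1507, 0.0187]
orientation: [-0.528, -3.096, -0.001]
force: [0.3, -0.5, -0.7]
opening: 0.0932
gripper_force: 0.0
```

Request:
{"op": "jog_arm", "data": {
  "rows": [
    [[0,0,0],[0,0,0]],
    [[0,0,0],[0,0,0]],
    [[0,0,0],[0,0,0]],
    [[0,0,0],[0,0,0]],
    [[0,0,0],[0,0,0]]
  ],
  "hand": 1,
  "squeeze": 35
}}

```text
t: 18.8
tool_pos: [0.3975, -0.1516, 0.0196]
orientation: [0.53, 3.096, -0.0]
force: [-0.1, -0.2, 0.2]
opening: 0.0575
gripper_force: 0.0
```

Request:
{"op": "jog_arm", "data": {
  "rows": [
    [[0,0,0],[0,0,0]],
    [[0,0,0],[0,0,0]],
    [[0,0,0],[0,0,0]],
    [[0,0,0],[0,0,0]],
    [[0,0,0],[0,0,0]]
  ]
}}

```text
t: 19.3
tool_pos: [0.3971, -0.1514, 0.0191]
orientation: [-0.531, -3.096, -0.0]
force: [-0.1, 0.8, -0.2]
opening: 0.0218
gripper_force: 34.9
```

Request:
{"op": "jog_arm", "data": {
  "rows": [
    [[0,0,-0.2],[0,0,0]],
    [[0,0,-0.4],[0,0,0]],
    [[0,0,-0.6],[0,0,0]],
    [[0,0,-0.8],[0,0,0]],
    [[0,0,-1],[0,0,0]]
  ]
}}

```text
t: 19.8
tool_pos: [0.3967, -0.1512, 0.2204]
orientation: [-0.53, -3.096, -0.0]
force: [1.0, -0.3, -1.7]
opening: 0.0216
gripper_force: 34.9
```

Request:
{"op": "jog_arm", "data": {
  "rows": [
    [[0,0,-0.2],[0,0,0.08]],
    [[0,0,-0.35],[0,0,0.17]],
    [[0,0,-0.4],[0,0,0.26]],
    [[0,0,-0.4],[0,0,0.35]],
    [[0,0,-0.4],[0,0,0.44]]
  ]
}}

```text
t: 20.3
tool_pos: [0.3973, -0.1515, 0.2994]
orientation: [1.556, 2.729, -0.0]
force: [-0.4, -0.2, -1.8]
opening: 0.0217
gripper_force: 34.9
```

```bash
python3 - <<'E'
from h import *
print(robot.read_state()['opening']);go(L(.05,.085,.28),YAW)
E
```

```text
0.021713443844358308
shift [1.377 1.77  0.097] turn [array([0.   , 0.   , 0.075]), array([-0.   ,  0.   , -1.925])] tcp [ 0.3973 -0.1515  0.2994] q [-0.49 -0.37  1.81 -0.    1.71 -1.02] t 20.3
```

Request:
{"op": "jog_arm", "data": {
  "rows": [
    [[0.13,0.17,0],[0,0,0.02]],
    [[0.27,0.35,0],[0,0,0.04]],
    [[0.41,0.53,0],[0,0,0.06]],
    [[0.55,0.71,0],[0,0,0.075]],
    [[0.69,0.89,0],[0,0,0.075]]
  ]
}}

```text
t: 20.8
tool_pos: [0.479, 0.0603, 0.2987]
orientation: [-1.708, -2.637, 0.001]
force: [1.1, -0.5, -0.9]
opening: 0.0215
gripper_force: 34.9
```

```bash
python3 - <<'E'
from h import *
go(L(.05,.085,.28),YAW)
E
```

```text
shift [0.769 0.797 0.093] turn [array([-0.   , -0.   ,  0.003]), array([ 0.   , -0.   , -1.997])] tcp [0.479  0.0603 0.2987] q [ 0.02 -0.21  1.67 -0.    1.68 -0.4 ] t 20.8
```

Request:
{"op": "jog_arm", "data": {
  "rows": [
    [[0.17,0.17,0],[0,0,0]],
    [[0.34,0.35,0],[0,0,0]],
    [[0.51,0.53,0],[0,0,0]],
    [[0.68,0.71,0.05],[0,0,0]],
    [[0.769,0.797,0.093],[0,0,0]]
  ]
}}

```text
t: 21.3
tool_pos: [0.5614, 0.2676, 0.279]
orientation: [-1.703, -2.639, 0.0]
force: [-0.7, -0.2, -1.7]
opening: 0.0218
gripper_force: 34.9
```

Request:
{"op": "jog_arm", "data": {
  "rows": [
    [[0,0,0],[0,0,0]],
    [[0,0,0.1],[0,0,0]],
    [[0,0,0.2],[0,0,0]],
    [[0,0,0.3],[0,0,0]],
    [[0,0,0.3],[0,0,0]]
  ]
}}

```text
t: 21.8
tool_pos: [0.5591, 0.2624, 0.2167]
orientation: [-1.705, -2.634, 0.009]
force: [-0.9, -1.0, -3.3]
opening: 0.0217
gripper_force: 34.9
```

```bash
python3 - <<'E'
from h import *
go(L(.05,.085,.130),YAW); s=robot.read_state(); print(toL(s['tool_pos']),s['opening'],s['force'])
E
```

```text
shift [0.01  0.021 0.433] turn [array([-0.004, -0.   ,  0.003]), array([ 0.   , -0.007, -1.997])] tcp [0.5591 0.2624 0.2167] q [ 0.36  0.19  1.43 -0.    1.53 -0.07] t 21.8
[0.04640724 0.08293182 0.21665293] 0.021695807076747977 [-0.93404497 -1.00500697 -3.27593167]
```

Request:
{"op": "jog_arm", "data": {
  "rows": [
    [[0.01,0.02,0.1],[0,0,0]],
    [[0.01,0.02,0.2],[0,0,0]],
    [[0.01,0.02,0.3],[0,0,0]],
    [[0.01,0.02,0.38],[0,0,0]],
    [[0.01,0.02,0.42],[0,0,0]]
  ]
}}

```text
t: 22.3
tool_pos: [0.5635, 0.2669, 0.1355]
orientation: [-1.706, -2.637, 0.002]
force: [0.4, -0.7, -2.1]
opening: 0.0216
gripper_force: 34.9
```

Request:
{"op": "jog_arm", "data": {
  "rows": [
    [[0,0,0],[0,0,0]],
    [[0,0,0],[0,0,0]]
  ]
}}

```text
t: 22.5
tool_pos: [0.5645, 0.2676, 0.1376]
orientation: [1.706, 2.637, 0.001]
force: [0.4, -0.8, -1.9]
opening: 0.0218
gripper_force: 34.9
```

Request:
{"op": "jog_arm", "data": {
  "rows": [
    [[0,0,0.03],[0,0,0]],
    [[0,0,0.045],[0,0,0]],
    [[0,0,0.045],[0,0,0]]
  ]
}}

```text
t: 22.8
tool_pos: [0.5637, 0.2675, 0.1271]
orientation: [-1.706, -2.638, 0.001]
force: [-0.2, 0.0, -2.6]
opening: 0.0217
gripper_force: 34.9
```

Request:
{"op": "jog_arm", "data": {
  "rows": [
    [[0,0,0],[0,0,0]],
    [[0,0,0],[0,0,0]],
    [[0,0,0],[0,0,0]],
    [[0,0,0],[0,0,0]],
    [[0,0,0],[0,0,0]]
  ],
  "hand": 0.1
}}

```text
t: 23.3
tool_pos: [0.5641, 0.2676, 0.1277]
orientation: [1.706, 2.638, 0.0]
force: [-0.1, -0.6, 0.1]
opening: 0.0419
gripper_force: 0.0
```

Request:
{"op": "jog_arm", "data": {
  "rows": [
    [[0,0,-0.2],[0,0,0]],
    [[0,0,-0.4],[0,0,0]],
    [[0,0,-0.6],[0,0,0]],
    [[0,0,-0.8],[0,0,0]],
    [[0,0,-0.9],[0,0,0]]
  ]
}}

```text
t: 23.8
tool_pos: [0.5651, 0.268, 0.3126]
orientation: [1.704, 2.635, 0.008]
force: [1.1, 0.1, 0.4]
opening: 0.0419
gripper_force: 0.0
```

Request:
{"op": "jog_arm", "data": {
  "rows": [
    [[-0.25,-0.05,0],[0,0,0]],
    [[-0.48,-0.1,0],[0,0,0]],
    [[-0.7,-0.15,0],[0,0,0]],
    [[-0.9,-0.2,0],[0,0,0]],
    [[-1,-0.25,0],[0,0,0]]
  ],
  "hand": -1
}}

```text
t: 24.3
tool_pos: [0.6008, 0.0613, 0.3074]
orientation: [1.709, 2.635, -0.001]
force: [-1.0, 0.9, -0.4]
opening: 0.0773
gripper_force: 0.0
```

```bash
python3 - <<'E'
from h import *
ct,cs=cam('top'),cam('scene')
for n in H: tool(n,(ct,cs))
# mallet: scene brown handle, top dark brown handle
a=[b for b in blobs(cs,'mallet',(285,140,345,200),40)][0]; print('mal s',onz(cs,*a[1],.02),a[2])
y0,y1,x0,x1=275,330,420,455
f=ct['frame'][y0:y1,x0:x1].astype(int); h=cv2.cvtColor(ct['frame'],cv2.COLOR_RGB2HSV)[y0:y1,x0:x1]
m=((h[...,2]<80)&(h[...,1]>115)).astype(np.uint8); k,l,s,ce=cv2.connectedComponentsWithStats(m); i=1+np.argmax(s[1:,4]); print('mal t',s[i],ce[i]+[x0,y0],onz(ct,*(ce[i]+[x0,y0]),.02),cv2.minAreaRect(np.argwhere(l==i)[:,::-1].astype(np.float32)))
cr=np.hstack([cv2.resize(ct['frame'][120:330,140:350,::-1],(400,400)),cv2.resize(cs['frame'][240:390,260:410,::-1],(400,400))]);cv2.imwrite('pics/k.png',cr)
go([.5444,-.285,.3],np.radians(88))
E
```

```text
scraper [ 0.5412 -0.4286] 0.093 15.2
scraper [ 0.5384 -0.4174] 0.089 12.2
brush [ 0.3669 -0.4126] 0.081 5.4
brush none
trowel [ 0.5436 -0.2879] 0.073 -5.0
trowel [ 0.5426 -0.2818] 0.077 -1.4
float none
float noneTraceback (most recent call last):
  File "<stdin>", line 5, in <module>
IndexError: list index out of range
```

```bash
python3 - <<'E'
from h import *
ct,cs=cam('top'),cam('scene')
print('float in bin:',[(a,toL(onz(ct,*c,.05)).round(3)) for a,c,q in blobs(ct,'float',(100,100,330,300),20)],[(a,toL(onz(cs,*c,.05)).round(3)) for a,c,q in blobs(cs,'float',(260,230,420,390),20)])
y0,y1,x0,x1=275,330,420,455
h=cv2.cvtColor(ct['frame'],cv2.COLOR_RGB2HSV)[y0:y1,x0:x1]
m=((h[...,2]<80)&(h[...,1]>115)).astype(np.uint8); k,l,s,ce=cv2.connectedComponentsWithStats(m); i=1+np.argmax(s[1:,4]); print('mal t',s[i],ce[i]+[x0,y0],onz(ct,*(ce[i]+[x0,y0]),.02),cv2.minAreaRect(np.argwhere(l==i)[:,::-1].astype(np.float32)))
go([.560,-.285,.3],np.radians(87))
E
```

```text
float in bin: [(np.int32(222), array([0.053, 0.081, 0.05 ]))] []
mal t [  5   5  22  43 384] [435.69791667 301.515625  ] [ 0.37897909 -0.29910081  0.02      ] ((15.301782608032227, 26.719375610351562), (44.03099060058594, 9.627354621887207), 70.70995330810547)
shift [-1.512 -0.899  0.037] turn [array([ 0.   , -0.   , -0.698]), array([-0.   , -0.   ,  1.302])] tcp [0.6004 0.0646 0.3076] q [ 0.02  0.12  1.34  0.    1.68 -0.4 ] t 24.5
```

Request:
{"op": "jog_arm", "data": {
  "rows": [
    [[-0.15,-0.09,0],[0,0,-0.08]],
    [[-0.3,-0.18,0],[0,0,-0.17]],
    [[-0.45,-0.27,0],[0,0,-0.26]],
    [[-0.6,-0.36,0],[0,0,-0.35]],
    [[-0.78,-0.46,0],[0,0,-0.43]]
  ]
}}

```text
t: 25.0
tool_pos: [0.5807, -0.1142, 0.3077]
orientation: [0.722, 3.057, 0.001]
force: [-0.2, 0.8, 0.6]
opening: 0.093
gripper_force: 0.0
```

```bash
python3 - <<'E'
from h import *
go([.560,-.285,.2],np.radians(87))
E
```

```text
shift [-0.29  -0.81   0.538] turn [array([ 0.001,  0.   , -0.262]), array([ 0.000e+00, -1.000e-03,  1.738e+00])] tcp [ 0.5807 -0.1142  0.3077] q [-0.28  0.09  1.37  0.    1.68 -1.39] t 25.0
```

Request:
{"op": "jog_arm", "data": {
  "rows": [
    [[-0.06,-0.16,0],[0,0,-0.06]],
    [[-0.12,-0.33,0],[0,0,-0.12]],
    [[-0.18,-0.5,0.1],[0,0,-0.18]],
    [[-0.24,-0.66,0.2],[0,0,-0.24]],
    [[-0.29,-0.81,0.35],[0,0,-0.262]]
  ]
}}

```text
t: 25.5
tool_pos: [0.5598, -0.2864, 0.2387]
orientation: [0.088, 3.137, -0.002]
force: [0.1, -0.2, 0.9]
opening: 0.0929
gripper_force: 0.0
```

```bash
python3 - <<'E'
from h import *
tool('trowel',(cam('top'),cam('scene')))
go([.560,-.285,.005],np.radians(87))
E
```

```text
trowel none
trowel [ 0.5423 -0.2819] 0.077 -1.4
shift [-0.027  0.007  1.134] turn [array([ 0.002, -0.005, -0.006]), array([-0.007, -0.003,  1.994])] tcp [ 0.556  -0.2868  0.2318] q [-0.56  0.2   1.38 -0.    1.56 -2.07] t 25.6
```

Request:
{"op": "jog_arm", "data": {
  "rows": [
    [[-0.02,0.005,0.2],[0,0,0]],
    [[-0.02,0.005,0.4],[0,0,0]],
    [[-0.02,0.005,0.6],[0,0,0]],
    [[-0.02,0.005,0.8],[0,0,0]],
    [[-0.02,0.005,0.95],[0,0,0]]
  ]
}}

```text
t: 26.1
tool_pos: [0.5626, -0.2825, 0.0453]
orientation: [-0.094, -3.139, -0.002]
force: [-0.6, 0.2, -0.5]
opening: 0.0931
gripper_force: 0.0
```

Request:
{"op": "jog_arm", "data": {
  "rows": [
    [[0,0,0.08],[0,0,0]],
    [[0,0,0.14],[0,0,0]],
    [[0,0,0.14],[0,0,0]]
  ]
}}

```text
t: 26.4
tool_pos: [0.5625, -0.2842, 0.0189]
orientation: [-0.095, -3.139, -0.001]
force: [-0.2, 0.2, -0.5]
opening: 0.093
gripper_force: 0.0
```

```bash
python3 - <<'E'
from h import *
go([.560,-.285,.006],np.radians(87))
E
```

```text
shift [ 0.012 -0.005  0.064] turn [array([ 0.   , -0.001, -0.005]), array([-1.000e-03, -1.000e-03,  1.995e+00])] tcp [ 0.5625 -0.2842  0.0189] q [-0.55  0.38  1.57  0.    1.19 -2.06] t 26.4
```

Request:
{"op": "jog_arm", "data": {
  "rows": [
    [[0.01,0,0.04],[0,0,0]],
    [[0.01,0,0.065],[0,0,0]],
    [[0.01,0,0.065],[0,0,0]]
  ]
}}

```text
t: 26.7
tool_pos: [0.5603, -0.2853, 0.0066]
orientation: [0.097, 3.14, -0.0]
force: [-0.4, 0.7, -0.3]
opening: 0.093
gripper_force: 0.0
```

Request:
{"op": "jog_arm", "data": {
  "rows": [
    [[0,0,0],[0,0,0]],
    [[0,0,0],[0,0,0]],
    [[0,0,0],[0,0,0]],
    [[0,0,0],[0,0,0]],
    [[0,0,0],[0,0,0]]
  ],
  "hand": 1
}}

```text
t: 27.2
tool_pos: [0.5604, -0.2852, 0.0067]
orientation: [0.096, 3.14, -0.0]
force: [-0.3, 0.7, 0.6]
opening: 0.058
gripper_force: 0.0
```

Request:
{"op": "jog_arm", "data": {
  "rows": [
    [[0,0,0],[0,0,0]],
    [[0,0,0],[0,0,0]],
    [[0,0,0],[0,0,0]],
    [[0,0,0],[0,0,0]],
    [[0,0,0],[0,0,0]]
  ]
}}

```text
t: 27.7
tool_pos: [0.5603, -0.2851, 0.0065]
orientation: [-0.096, -3.14, -0.0]
force: [-0.7, 0.3, 0.6]
opening: 0.0237
gripper_force: 34.9
```

Request:
{"op": "jog_arm", "data": {
  "rows": [
    [[0,0,-0.2],[0,0,0]],
    [[0,0,-0.4],[0,0,0]],
    [[0,0,-0.6],[0,0,0]],
    [[0,0,-0.8],[0,0,0]],
    [[0,0,-1],[0,0,0]]
  ]
}}

```text
t: 28.2
tool_pos: [0.56, -0.2849, 0.2079]
orientation: [-0.096, -3.14, -0.0]
force: [0.5, -0.9, -1.5]
opening: 0.0234
gripper_force: 34.9
```

Request:
{"op": "jog_arm", "data": {
  "rows": [
    [[0,0,-0.2],[0,0,0.08]],
    [[0,0,-0.35],[0,0,0.17]],
    [[0,0,-0.4],[0,0,0.26]],
    [[0,0,-0.4],[0,0,0.35]],
    [[0,0,-0.4],[0,0,0.43]]
  ]
}}

```text
t: 28.7
tool_pos: [0.5605, -0.2853, 0.2871]
orientation: [1.139, 2.927, -0.0]
force: [0.3, 0.2, -1.6]
opening: 0.0239
gripper_force: 34.9
```

```bash
python3 - <<'E'
from h import *
print(robot.read_state()['opening']);go(L(.05,-.06,.28),YAW)
E
```

```text
0.02393695816544586
shift [1.194 1.744 0.035] turn [array([0.   , 0.001, 0.262]), array([-1.000e-03,  0.000e+00, -1.738e+00])] tcp [ 0.5605 -0.2853  0.2871] q [-0.55  0.19  1.3  -0.    1.65 -1.38] t 28.7
```

Request:
{"op": "jog_arm", "data": {
  "rows": [
    [[0.12,0.17,0],[0,0,0.06]],
    [[0.24,0.35,0],[0,0,0.12]],
    [[0.36,0.53,0],[0,0,0.18]],
    [[0.48,0.7,0],[0,0,0.24]],
    [[0.6,0.88,0],[0,0,0.262]]
  ]
}}

```text
t: 29.2
tool_pos: [0.5895, -0.0726, 0.2863]
orientation: [-1.711, -2.634, 0.0]
force: [0.2, 0.0, -1.6]
opening: 0.0237
gripper_force: 34.9
```

```bash
python3 - <<'E'
from h import *
go(L(.05,-.06,.28),YAW)
E
```

```text
shift [0.878 0.559 0.031] turn [array([-0.   , -0.   ,  0.001]), array([ 0.   , -0.   , -1.999])] tcp [ 0.5895 -0.0726  0.2863] q [-0.21  0.1   1.4  -0.    1.64 -0.63] t 29.2
```

Request:
{"op": "jog_arm", "data": {
  "rows": [
    [[0.2,0.13,0],[0,0,0]],
    [[0.4,0.26,0],[0,0,0]],
    [[0.6,0.39,0],[0,0,0]],
    [[0.8,0.5,0],[0,0,0]],
    [[0.878,0.559,0],[0,0,0]]
  ]
}}

```text
t: 29.7
tool_pos: [0.6191, 0.136, 0.2861]
orientation: [-1.701, -2.64, -0.001]
force: [0.6, -0.7, -0.9]
opening: 0.0235
gripper_force: 34.9
```

Request:
{"op": "jog_arm", "data": {
  "rows": [
    [[0,0,0],[0,0,0]],
    [[0,0,0.13],[0,0,0]],
    [[0,0,0.26],[0,0,0]],
    [[0,0,0.38],[0,0,0]],
    [[0,0,0.5],[0,0,0]]
  ]
}}

```text
t: 30.2
tool_pos: [0.6197, 0.1298, 0.1854]
orientation: [1.708, 2.636, -0.001]
force: [-0.2, -1.0, -0.7]
opening: 0.0236
gripper_force: 34.9
```

```bash
python3 - <<'E'
from h import *
go(L(.05,-.06,.128),YAW);print(robot.read_state()['force'],robot.read_state()['opening'])
E
```

```text
shift [0.014 0.01  0.287] turn [array([-0.   ,  0.   ,  0.002]), array([-1.000e-03, -1.000e-03, -1.998e+00])] tcp [0.6197 0.1298 0.1854] q [ 0.13  0.24  1.43 -0.    1.48 -0.29] t 30.2
[-0.15784225 -1.03239479 -0.65374613] 0.02360313119776577
```

Descend, release, rise, and move out towards the tools.

Request:
{"op": "jog_arm", "data": {
  "rows": [
    [[0.01,0.01,0.1],[0,0,0]],
    [[0.01,0.01,0.2],[0,0,0]],
    [[0.01,0.01,0.26],[0,0,0]],
    [[0.01,0.01,0.29],[0,0,0]],
    [[0.01,0.01,0.29],[0,0,0]]
  ]
}}

```text
t: 30.7
tool_pos: [0.6204, 0.1336, 0.1279]
orientation: [-1.707, -2.636, 0.002]
force: [0.0, -0.2, -1.4]
opening: 0.0238
gripper_force: 34.9
```

Request:
{"op": "jog_arm", "data": {
  "rows": [
    [[0,0,0],[0,0,0]],
    [[0,0,0],[0,0,0]],
    [[0,0,0],[0,0,0]],
    [[0,0,0],[0,0,0]],
    [[0,0,0],[0,0,0]]
  ],
  "hand": 0.1
}}

```text
t: 31.2
tool_pos: [0.6209, 0.1346, 0.1289]
orientation: [1.706, 2.638, 0.001]
force: [0.3, 0.3, 0.9]
opening: 0.0418
gripper_force: 0.0
```

Request:
{"op": "jog_arm", "data": {
  "rows": [
    [[0,0,-0.2],[0,0,0]],
    [[0,0,-0.4],[0,0,0]],
    [[0,0,-0.6],[0,0,0]],
    [[0,0,-0.8],[0,0,0]],
    [[0,0,-0.9],[0,0,0]]
  ]
}}

```text
t: 31.7
tool_pos: [0.6218, 0.1347, 0.3137]
orientation: [1.704, 2.634, 0.006]
force: [-0.3, -0.3, -0.6]
opening: 0.042
gripper_force: 0.0
```

Request:
{"op": "jog_arm", "data": {
  "rows": [
    [[-0.2,-0.15,0],[0,0,-0.05]],
    [[-0.4,-0.3,0],[0,0,-0.1]],
    [[-0.6,-0.45,0],[0,0,-0.15]],
    [[-0.8,-0.6,0],[0,0,-0.2]],
    [[-1,-0.75,0],[0,0,-0.25]]
  ],
  "hand": -1
}}

```text
t: 32.2
tool_pos: [0.5652, -0.1111, 0.3088]
orientation: [1.153, 2.922, 0.0]
force: [1.1, -0.2, -0.2]
opening: 0.077
gripper_force: 0.0
```

```bash
cat >> h.py <<'E'
def inbin(ct):
    for n in H: print(n,'bin:',[(int(a),toL(onz(ct,*c,.04)).round(3)[:2]) for a,c,q in blobs(ct,n,(140,130,322,250),12)])
def mallet(ct):
    y0,y1,x0,x1=255,345,405,460
    h=cv2.cvtColor(ct['frame'],cv2.COLOR_RGB2HSV)[y0:y1,x0:x1]
    m=((h[...,2]<80)&(h[...,1]>115)).astype(np.uint8); k,l,s,ce=cv2.connectedComponentsWithStats(m); i=1+np.argmax(s[1:,4]); q=cv2.minAreaRect(np.argwhere(l==i)[:,::-1].astype(np.float32)+np.float32([x0,y0])); b=cv2.boxPoints(q); mm=[(b[j]+b[(j+1)%4])/2 for j in range(4)]; k=0 if np.linalg.norm(mm[0]-mm[2])>np.linalg.norm(mm[1]-mm[3]) else 1
    e=sorted([onz(ct,*mm[k],.022),onz(ct,*mm[k+2],.022)],key=lambda p:p[0]); print('mallet',s[i,4],onz(ct,*(ce[i]+[x0,y0]),.022).round(4),'ends',e[0].round(3),e[1].round(3),np.degrees(np.arctan2(*(e[1]-e[0])[[1,0]])).round(1))
E
python3 - <<'E'
from h import *
ct,cs=cam('top'),cam('scene')
inbin(ct); mallet(ct)
for n in('scraper','brush'): tool(n,(ct,cs))
go([.40,-.305,.3],np.radians(108))
E
```

```text
scraper bin: []
brush bin: []
trowel bin: [(124, array([ 0.05 , -0.039]))]
float bin: [(230, array([0.055, 0.08 ]))]
mallet 361 [ 0.3823 -0.3288  0.022 ] ends [ 0.328 -0.342  0.022] [ 0.437 -0.314  0.022] 14.2
scraper [ 0.5412 -0.4287] 0.093 15.2
scraper [ 0.539  -0.4178] 0.088 6.4
brush [ 0.367  -0.4126] 0.081 5.4
brush none
shift [-0.056 -1.254  0.046] turn [array([-0.001,  0.   , -0.683]), array([0.   , 0.002, 1.317])] tcp [ 0.5645 -0.1152  0.3087] q [-0.29  0.05  1.42 -0.    1.68 -1.1 ] t 32.3
```

```bash
python3 - <<'E'
from h import *
ct,cs=cam('top'),cam('scene')
print([(int(a),c.round(1),onz(cs,*c,.02).round(4),[round(float(v),1) for v in q[1]]) for a,c,q in blobs(cs,'mallet',(270,130,345,200),25)])
cv2.imwrite('pics/l.png',np.hstack([cv2.resize(ct['frame'][220:340,380:500,::-1],(400,400)),cv2.resize(cs['frame'][115:215,240:340,::-1],(400,400))]))
go([.40,-.3235,.2],np.radians(104.5))
E
```

```text
[(165, array([312.4, 163.2]), array([ 0.377 , -0.3213,  0.02  ]), [7.7, 25.4])]
shift [-0.132 -1.343  0.543] turn [array([ 0.   ,  0.   , -0.644]), array([ 0.   , -0.   ,  1.356])] tcp [ 0.5656 -0.1105  0.3087] q [-0.28  0.05  1.41  0.    1.68 -1.09] t 32.4
```

View pics/l.png

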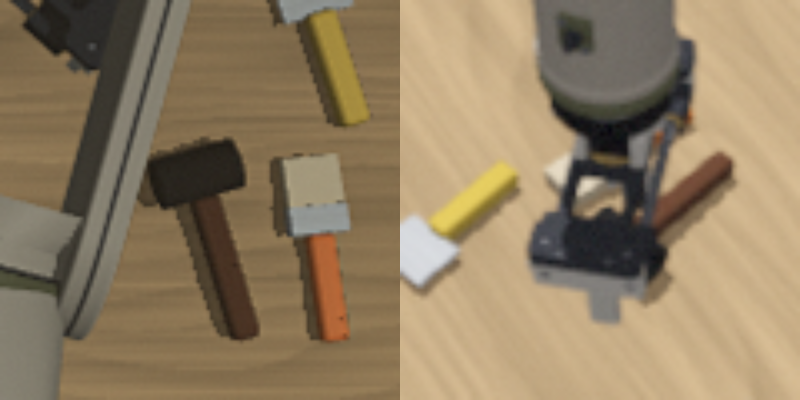

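Request:
{"op": "jog_arm", "data": {
  "rows": [
    [[-0.01,-0.13,0],[0,0,-0.08]],
    [[-0.03,-0.27,0],[0,0,-0.16]],
    [[-0.04,-0.4,0],[0,0,-0.24]],
    [[-0.06,-0.54,0],[0,0,-0.32]],
    [[-0.07,-0.68,0],[0,0,-0.4]]
  ],
  "hand": -0.4
}}

```text
t: 32.9
tool_pos: [0.4831, -0.2171, 0.3086]
orientation: [0.189, 3.136, 0.0]
force: [0.1, 0.1, 1.0]
opening: 0.0655
gripper_force: 0.0
```

```bash
python3 - <<'E'
from h import *
go([.40,-.3235,.2],np.radians(104.5))
E
```

```text
shift [ 0.349 -0.578  0.543] turn [array([ 0.   ,  0.   , -0.238]), array([ 0.   , -0.   ,  1.762])] tcp [ 0.4831 -0.2171  0.3086] q [-0.52 -0.08  1.54  0.    1.68 -1.97] t 32.9
```

Request:
{"op": "jog_arm", "data": {
  "rows": [
    [[0.07,-0.12,0],[0,0,0.09]],
    [[0.14,-0.23,0],[0,0,0.18]],
    [[0.21,-0.35,0],[0,0,0.27]],
    [[0.28,-0.46,0],[0,0,0.36]],
    [[0.349,-0.578,0],[0,0,0.45]]
  ]
}}

```text
t: 33.4
tool_pos: [0.3995, -0.3231, 0.3087]
orientation: [1.278, 2.869, 0.001]
force: [0.2, -0.7, 0.0]
opening: 0.065
gripper_force: 0.0
```

Request:
{"op": "jog_arm", "data": {
  "rows": [
    [[0,0,0],[0,0,0.09]],
    [[0,0,0],[0,0,0.18]],
    [[0,0,0],[0,0,0.27]],
    [[0,0,0],[0,0,0.36]],
    [[0,0,0],[0,0,0.45]]
  ]
}}

```text
t: 33.9
tool_pos: [0.4001, -0.3225, 0.3086]
orientation: [2.193, 2.249, 0.001]
force: [-0.7, 0.8, -0.7]
opening: 0.0651
gripper_force: 0.0
```

Request:
{"op": "jog_arm", "data": {
  "rows": [
    [[0,0,0],[0,0,0.09]],
    [[0,0,0],[0,0,0.18]],
    [[0,0,0],[0,0,0.27]],
    [[0,0,0],[0,0,0.36]],
    [[0,0,0],[0,0,0.45]]
  ]
}}

```text
t: 34.4
tool_pos: [0.4002, -0.3224, 0.3086]
orientation: [-2.836, -1.351, -0.001]
force: [0.4, -0.4, -0.1]
opening: 0.0652
gripper_force: 0.0
```

```bash
python3 - <<'E'
from h import *
ct,cs=cam('top'),cam('scene'); mallet(ct)
print([(int(a),onz(cs,*c,.02).round(4),[round(float(v),1) for v in q[1]]) for a,c,q in blobs(cs,'mallet',(270,130,345,200),25)])
go([.40,-.3235,.009],np.radians(104.5))
E
```

```text
mallet 194 [ 0.4077 -0.322   0.022 ] ends [ 0.376 -0.331  0.022] [ 0.437 -0.313  0.022] 16.0
[(188, array([ 0.3827, -0.3207,  0.02  ]), [9.0, 28.0])]
shift [-0.004  0.002  1.498] turn [array([ 0.   , -0.   ,  0.407]), array([ 0.   ,  0.   , -1.593])] tcp [ 0.4001 -0.3226  0.3086] q [-0.78 -0.12  1.58  0.    1.68 -0.1 ] t 34.5
```

Request:
{"op": "jog_arm", "data": {
  "rows": [
    [[0,0,0.2],[0,0,0.09]],
    [[0,0,0.4],[0,0,0.18]],
    [[0,0,0.6],[0,0,0.27]],
    [[0,0,0.8],[0,0,0.36]],
    [[0,0,0.9],[0,0,0.407]]
  ]
}}

```text
t: 35.0
tool_pos: [0.398, -0.3213, 0.1244]
orientation: [-3.112, -0.399, 0.005]
force: [-0.4, -0.2, -0.0]
opening: 0.0653
gripper_force: 0.0
```

Request:
{"op": "jog_arm", "data": {
  "rows": [
    [[0,0,0],[0,0,0]],
    [[0,0,0],[0,0,0]]
  ]
}}

```text
t: 35.2
tool_pos: [0.3995, -0.3234, 0.1291]
orientation: [-3.115, -0.407, -0.0]
force: [0.8, -0.6, 0.4]
opening: 0.0647
gripper_force: 0.0
```

```bash
python3 - <<'E'
from h import *
go([.40,-.321,.009],np.radians(104.5))
E
```

```text
shift [ 0.005 -0.011  0.601] turn [array([-0.   , -0.   ,  0.004]), array([ 0.   , -0.   , -1.996])] tcp [ 0.3995 -0.3234  0.1291] q [-0.78 -0.04  1.83  0.    1.35  0.53] t 35.2
```

Request:
{"op": "jog_arm", "data": {
  "rows": [
    [[0,-0.01,0.2],[0,0,0]],
    [[0,-0.01,0.4],[0,0,0]],
    [[0,-0.01,0.55],[0,0,0]],
    [[0,-0.01,0.6],[0,0,0]],
    [[0,-0.01,0.6],[0,0,0]]
  ]
}}

```text
t: 35.7
tool_pos: [0.3987, -0.3219, 0.0089]
orientation: [-3.115, -0.402, 0.0]
force: [-0.8, 0.8, -0.4]
opening: 0.0647
gripper_force: 0.0
```

Request:
{"op": "jog_arm", "data": {
  "rows": [
    [[0,0,0],[0,0,0]],
    [[0,0,0],[0,0,0]],
    [[0,0,0],[0,0,0]],
    [[0,0,0],[0,0,0]],
    [[0,0,0],[0,0,0]]
  ],
  "hand": 1,
  "squeeze": 45
}}

```text
t: 36.2
tool_pos: [0.3987, -0.3222, 0.0091]
orientation: [3.115, 0.399, 0.001]
force: [0.3, 0.3, -1.1]
opening: 0.0295
gripper_force: 0.0
```

Request:
{"op": "jog_arm", "data": {
  "rows": [
    [[0,0,0],[0,0,0]],
    [[0,0,0],[0,0,0]],
    [[0,0,0],[0,0,0]]
  ]
}}

```text
t: 36.5
tool_pos: [0.3985, -0.3221, 0.0088]
orientation: [3.116, 0.398, 0.0]
force: [-1.5, -0.1, 2.4]
opening: 0.0219
gripper_force: 45.0
```

Request:
{"op": "jog_arm", "data": {
  "rows": [
    [[0,0,-0.15],[0,0,0]],
    [[0,0,-0.35],[0,0,0]],
    [[0,0,-0.55],[0,0,0]],
    [[0,0,-0.75],[0,0,0]],
    [[0,0,-0.95],[0,0,0]]
  ]
}}

```text
t: 37.0
tool_pos: [0.3978, -0.3213, 0.1993]
orientation: [-3.115, -0.398, 0.001]
force: [0.7, -0.9, -2.8]
opening: 0.0215
gripper_force: 45.0
```

Request:
{"op": "jog_arm", "data": {
  "rows": [
    [[0,0,-0.2],[0,0,-0.08]],
    [[0,0,-0.35],[0,0,-0.17]],
    [[0,0,-0.45],[0,0,-0.26]],
    [[0,0,-0.5],[0,0,-0.35]],
    [[0,0,-0.5],[0,0,-0.44]]
  ]
}}

```text
t: 37.5
tool_pos: [0.3989, -0.3223, 0.3002]
orientation: [2.791, 1.438, 0.001]
force: [-0.4, -0.6, -2.5]
opening: 0.0219
gripper_force: 45.0
```

```bash
python3 - <<'E'
from h import *
s=robot.read_state();print(s['opening'],s['force']);go(L(.05,-.08,.30),YAW)
cs=cam('scene');print([(int(a),c.round(1),[round(float(v),1) for v in q[1]]) for a,c,q in blobs(cs,'mallet',(270,130,345,200),25)])
E
```

```text
0.021876540893868618 [-0.35033956 -0.60156612 -2.51423025]
shift [ 2.446e+00 -3.340e-01 -1.000e-03] turn [array([ 0.001,  0.001, -0.66 ]), array([ 1.00e-03, -1.00e-03,  1.34e+00])] tcp [ 0.3989 -0.3223  0.3002] q [-0.78 -0.13  1.6   0.    1.67 -0.16] t 37.5
[]
```

Request:
{"op": "jog_arm", "data": {
  "rows": [
    [[0.19,-0.03,0],[0,0,-0.09]],
    [[0.38,-0.05,0],[0,0,-0.18]],
    [[0.57,-0.08,0],[0,0,-0.27]],
    [[0.76,-0.1,0],[0,0,-0.36]],
    [[0.95,-0.13,0],[0,0,-0.45]]
  ]
}}

```text
t: 38.05
tool_pos: [0.4887, -0.1511, 0.2975]
orientation: [-2.125, -2.312, 0.001]
force: [0.3, -1.1, -2.8]
opening: 0.0216
gripper_force: 45.0
```

```bash
python3 - <<'E'
from h import *
go(L(.05,-.08,.30),YAW)
E
```

```text
shift [ 1.267  0.808 -0.013] turn [array([-0.001, -0.001, -0.212]), array([-1.000e-03,  1.000e-03,  1.788e+00])] tcp [ 0.4887 -0.1511  0.2975] q [-0.4  -0.13  1.6   0.    1.67 -0.48] t 38.0
```

Request:
{"op": "jog_arm", "data": {
  "rows": [
    [[0.18,0.115,0],[0,0,-0.05]],
    [[0.36,0.23,0],[0,0,-0.1]],
    [[0.54,0.345,0],[0,0,-0.15]],
    [[0.72,0.46,0],[0,0,-0.2]],
    [[0.9,0.575,0],[0,0,-0.212]]
  ]
}}

```text
t: 38.55
tool_pos: [0.5886, 0.0379, 0.2973]
orientation: [-1.716, -2.63, 0.002]
force: [0.9, -0.7, -1.9]
opening: 0.0218
gripper_force: 45.0
```

```bash
python3 - <<'E'
from h import *
go(L(.05,-.08,.30),YAW)
E
```

```text
shift [ 0.272  0.337 -0.014] turn [array([-0.001, -0.   , -0.002]), array([-1.000e-03,  2.000e-03,  1.998e+00])] tcp [0.5886 0.0379 0.2973] q [-0.02  0.09  1.39 -0.    1.66 -0.44] t 38.5
```

Request:
{"op": "jog_arm", "data": {
  "rows": [
    [[0.13,0.16,0],[0,0,0]],
    [[0.272,0.337,0],[0,0,0]],
    [[0.272,0.337,0.1],[0,0,0]],
    [[0.272,0.337,0.25],[0,0,0]],
    [[0.272,0.337,0.4],[0,0,0]]
  ]
}}

```text
t: 39.05
tool_pos: [0.628, 0.1137, 0.2165]
orientation: [-1.719, -2.629, 0.001]
force: [-0.0, -0.0, -2.8]
opening: 0.0218
gripper_force: 45.0
```

```bash
python3 - <<'E'
from h import *
go(L(.05,-.08,.13),YAW)
E
```

```text
shift [0.004 0.005 0.432] turn [array([-0.001, -0.   , -0.003]), array([-0.000e+00,  1.000e-03,  1.997e+00])] tcp [0.628  0.1137 0.2165] q [ 0.1   0.24  1.37 -0.    1.53 -0.31] t 39.0
```

Request:
{"op": "jog_arm", "data": {
  "rows": [
    [[0,0,0.1],[0,0,0]],
    [[0,0,0.2],[0,0,0]],
    [[0,0,0.3],[0,0,0]],
    [[0,0,0.4],[0,0,0]],
    [[0,0,0.43],[0,0,0]]
  ]
}}

```text
t: 39.55
tool_pos: [0.6257, 0.1129, 0.1282]
orientation: [-1.717, -2.625, 0.006]
force: [-0.1, 0.2, -2.0]
opening: 0.0216
gripper_force: 45.0
```

Request:
{"op": "jog_arm", "data": {
  "rows": [
    [[0,0,0],[0,0,0]],
    [[0,0,0],[0,0,0]],
    [[0,0,0],[0,0,0]],
    [[0,0,0],[0,0,0]],
    [[0,0,0],[0,0,0]]
  ],
  "hand": 0.1
}}

```text
t: 40.05
tool_pos: [0.6289, 0.1132, 0.1336]
orientation: [1.716, 2.63, 0.002]
force: [-0.2, -0.2, -0.3]
opening: 0.0414
gripper_force: 0.0
```

Request:
{"op": "jog_arm", "data": {
  "rows": [
    [[0,0,-0.2],[0,0,0]],
    [[0,0,-0.4],[0,0,0]],
    [[0,0,-0.6],[0,0,0]],
    [[0,0,-0.8],[0,0,0]],
    [[0,0,-0.9],[0,0,0]]
  ]
}}

```text
t: 40.55
tool_pos: [0.6295, 0.1132, 0.3181]
orientation: [1.714, 2.627, 0.007]
force: [0.2, 0.8, 0.1]
opening: 0.0421
gripper_force: 0.0
```

Request:
{"op": "jog_arm", "data": {
  "rows": [
    [[-0.2,-0.1,0],[0,0,0.09]],
    [[-0.4,-0.2,0],[0,0,0.18]],
    [[-0.6,-0.3,0],[0,0,0.27]],
    [[-0.8,-0.4,0],[0,0,0.36]],
    [[-1,-0.5,0],[0,0,0.45]]
  ],
  "hand": -1
}}

```text
t: 41.05
tool_pos: [0.617, -0.1119, 0.3131]
orientation: [2.526, 1.867, 0.001]
force: [1.2, -0.2, 1.0]
opening: 0.0774
gripper_force: 0.0
```

```bash
python3 - <<'E'
from h import *
ct,cs=cam('top'),cam('scene')
inbin(ct)
for n in('scraper','brush'): tool(n,(ct,cs))
go([.5545,-.420,.3],np.radians(104))
E
```

```text
scraper bin: []
brush bin: []
trowel bin: [(20, array([ 0.049, -0.007]))]
float bin: [(235, array([0.055, 0.08 ]))]
scraper [ 0.5407 -0.4288] 0.093 15.2
scraper none
brush [ 0.3669 -0.4125] 0.081 5.4
brush none
shift [-1.544  0.157  0.066] turn [array([0.001, 0.001, 0.652]), array([-1.000e-03,  1.000e-03, -1.348e+00])] tcp [ 0.6166 -0.1158  0.3126] q [-0.27  0.19  1.26 -0.    1.7   0.04] t 41.1
```

Request:
{"op": "jog_arm", "data": {
  "rows": [
    [[-0.2,0.02,0],[0,0,0.09]],
    [[-0.4,0.04,0],[0,0,0.18]],
    [[-0.6,0.06,0],[0,0,0.27]],
    [[-0.8,0.08,0],[0,0,0.36]],
    [[-1,0.1,0],[0,0,0.45]]
  ]
}}

```text
t: 41.65
tool_pos: [0.5788, -0.3082, 0.313]
orientation: [3.015, 0.88, 0.001]
force: [-0.1, 0.2, -0.5]
opening: 0.0931
gripper_force: 0.0
```

```bash
python3 - <<'E'
from h import *
go([.5545,-.421,.2],np.radians(104))
E
```

```text
shift [-0.406  0.41   0.565] turn [array([ 0.   , -0.   ,  0.206]), array([ 1.000e-03,  0.000e+00, -1.794e+00])] tcp [ 0.5788 -0.3082  0.313 ] q [-0.57  0.27  1.17  0.    1.71  0.44] t 41.6
```

Request:
{"op": "jog_arm", "data": {
  "rows": [
    [[-0.1,0.1,0.05],[0,0,0.05]],
    [[-0.2,0.2,0.1],[0,0,0.1]],
    [[-0.3,0.3,0.2],[0,0,0.16]],
    [[-0.406,0.41,0.35],[0,0,0.206]],
    [[-0.406,0.41,0.53],[0,0,0.206]]
  ]
}}

```text
t: 42.15
tool_pos: [0.5545, -0.4241, 0.2071]
orientation: [3.115, 0.381, 0.003]
force: [-0.0, 0.6, -0.9]
opening: 0.0928
gripper_force: 0.0
```

Request:
{"op": "jog_arm", "data": {
  "rows": [
    [[0,0,0],[0,0,0]],
    [[0,0,0],[0,0,0]]
  ]
}}

```text
t: 42.35
tool_pos: [0.555, -0.4193, 0.2064]
orientation: [-3.115, -0.391, 0.002]
force: [0.1, -0.0, -0.1]
opening: 0.0934
gripper_force: 0.0
```

```bash
python3 - <<'E'
from h import *
ct,cs=cam('top'),cam('scene'); tool('scraper',(ct,cs)); tool('brush',(ct,cs))
go([.5545,-.421,.006],np.radians(104))
E
```

```text
scraper [ 0.5718 -0.4156] 0.029 12.7
scraper [ 0.5371 -0.4212] 0.09 15.7
brush none
brush [ 0.3621 -0.4065] 0.076 4.7
shift [-0.013 -0.002  1.019] turn [array([ 0.002, -0.002,  0.004]), array([ 0.002,  0.003, -1.996])] tcp [ 0.5564 -0.4202  0.2097] q [-0.72  0.39  1.19  0.    1.55  0.6 ] t 42.5
```

Request:
{"op": "jog_arm", "data": {
  "rows": [
    [[-0.01,0,0.2],[0,0,0.01]],
    [[-0.01,0,0.4],[0,0,0.01]],
    [[-0.01,0,0.6],[0,0,0.01]],
    [[-0.01,0,0.8],[0,0,0.01]],
    [[-0.01,0,0.92],[0,0,0.01]]
  ]
}}

```text
t: 42.95
tool_pos: [0.5536, -0.4201, 0.0219]
orientation: [3.12, 0.367, 0.0]
force: [-0.3, -0.1, -0.9]
opening: 0.093
gripper_force: 0.0
```

```bash
python3 - <<'E'
from h import *
go([.5545,-.421,.006],np.radians(104))
E
```

```text
shift [0.004 0.005 0.079] turn [array([ 0.   , -0.   , -0.007]), array([-0.   , -0.   ,  1.993])] tcp [ 0.5536 -0.4201  0.0219] q [-0.72  0.54  1.36  0.    1.24  0.61] t 43.0
```

Request:
{"op": "jog_arm", "data": {
  "rows": [
    [[0,0,0.04],[0,0,0]],
    [[0,0,0.075],[0,0,0]],
    [[0,0,0.075],[0,0,0]]
  ]
}}

```text
t: 43.25
tool_pos: [0.5543, -0.4215, 0.0094]
orientation: [3.118, 0.365, 0.003]
force: [0.8, 1.1, 0.6]
opening: 0.093
gripper_force: 0.0
```

Request:
{"op": "jog_arm", "data": {
  "rows": [
    [[0,0,0],[0,0,0]],
    [[0,0,0],[0,0,0]],
    [[0,0,0],[0,0,0]],
    [[0,0,0],[0,0,0]],
    [[0,0,0],[0,0,0]]
  ],
  "hand": 1,
  "squeeze": 35
}}

```text
t: 43.75
tool_pos: [0.5531, -0.421, 0.0078]
orientation: [3.12, 0.364, 0.0]
force: [0.3, -0.4, 0.0]
opening: 0.0578
gripper_force: 0.0
```

Request:
{"op": "jog_arm", "data": {
  "rows": [
    [[0,0,0],[0,0,0]],
    [[0,0,0],[0,0,0]],
    [[0,0,0],[0,0,0]],
    [[0,0,0],[0,0,0]],
    [[0,0,0],[0,0,0]]
  ]
}}

```text
t: 44.25
tool_pos: [0.5529, -0.4209, 0.0075]
orientation: [3.12, 0.364, -0.0]
force: [-0.5, 0.4, -0.6]
opening: 0.0237
gripper_force: 35.0
```

Request:
{"op": "jog_arm", "data": {
  "rows": [
    [[0,0,-0.2],[0,0,0]],
    [[0,0,-0.4],[0,0,0]],
    [[0,0,-0.6],[0,0,0]],
    [[0,0,-0.8],[0,0,0]],
    [[0,0,-1],[0,0,0]]
  ]
}}

```text
t: 44.75
tool_pos: [0.5527, -0.4206, 0.2089]
orientation: [-3.12, -0.364, 0.0]
force: [0.8, -0.1, -1.4]
opening: 0.0238
gripper_force: 35.0
```

Request:
{"op": "jog_arm", "data": {
  "rows": [
    [[0,0,-0.2],[0,0,-0.08]],
    [[0,0,-0.35],[0,0,-0.17]],
    [[0,0,-0.45],[0,0,-0.26]],
    [[0,0,-0.45],[0,0,-0.35]],
    [[0,0,-0.45],[0,0,-0.44]]
  ]
}}

```text
t: 45.25
tool_pos: [0.5533, -0.4212, 0.2988]
orientation: [2.807, 1.407, 0.001]
force: [-0.3, 0.6, -2.1]
opening: 0.0236
gripper_force: 35.0
```

```bash
python3 - <<'E'
from h import *
s=robot.read_state();print(s['opening'],s['force']);go(L(.05,.07,.30),YAW)
E
```

```text
0.02355332845881056 [-0.28334016  0.58203938 -2.12051736]
shift [ 2.74  -1.956 -0.01 ] turn [array([ 0.001,  0.001, -0.674]), array([ 1.000e-03, -1.000e-03,  1.326e+00])] tcp [ 0.5533 -0.4212  0.2988] q [-0.72  0.38  1.06  0.    1.71 -0.08] t 45.2
```

Request:
{"op": "jog_arm", "data": {
  "rows": [
    [[0.18,-0.13,0],[0,0,-0.09]],
    [[0.36,-0.26,0],[0,0,-0.18]],
    [[0.55,-0.39,0],[0,0,-0.27]],
    [[0.74,-0.53,0],[0,0,-0.36]],
    [[0.93,-0.66,0],[0,0,-0.45]]
  ]
}}

```text
t: 45.75
tool_pos: [0.5594, -0.1911, 0.2973]
orientation: [-2.148, -2.292, -0.0]
force: [-0.0, 0.8, -1.0]
opening: 0.024
gripper_force: 35.0
```

```bash
python3 - <<'E'
from h import *
go(L(.05,.07,.30),YAW)
E
```

```text
shift [ 2.208  0.186 -0.013] turn [array([-0.   , -0.   , -0.224]), array([-0.   ,  0.   ,  1.776])] tcp [ 0.5594 -0.1911  0.2973] q [-0.42  0.09  1.39  0.    1.66 -0.48] t 45.8
```

Request:
{"op": "jog_arm", "data": {
  "rows": [
    [[0.2,0.02,0],[0,0,-0.05]],
    [[0.4,0.03,0],[0,0,-0.1]],
    [[0.6,0.05,0],[0,0,-0.15]],
    [[0.8,0.07,0],[0,0,-0.2]],
    [[1,0.085,0],[0,0,-0.224]]
  ]
}}

```text
t: 46.25
tool_pos: [0.5646, 0.0094, 0.2974]
orientation: [-1.717, -2.631, 0.0]
force: [0.5, -0.3, -1.3]
opening: 0.0237
gripper_force: 35.0
```

```bash
python3 - <<'E'
from h import *
go(L(.05,.07,.30),YAW)
E
```

```text
shift [ 1.104  0.503 -0.013] turn [array([-0.   , -0.   , -0.002]), array([-0.   ,  0.   ,  1.998])] tcp [0.5646 0.0094 0.2974] q [-0.07  0.02  1.47  0.    1.66 -0.49] t 46.2
```

Request:
{"op": "jog_arm", "data": {
  "rows": [
    [[0.2,0.09,0],[0,0,0]],
    [[0.4,0.18,0],[0,0,0]],
    [[0.6,0.27,0],[0,0,0]],
    [[0.8,0.36,0],[0,0,0]],
    [[1,0.455,0],[0,0,0]]
  ]
}}

```text
t: 46.75
tool_pos: [0.5679, 0.2292, 0.2974]
orientation: [1.721, 2.628, -0.0]
force: [0.9, -0.5, -2.4]
opening: 0.0235
gripper_force: 35.0
```

Request:
{"op": "jog_arm", "data": {
  "rows": [
    [[0.1,0.05,0],[0,0,0]],
    [[0.1,0.05,0.1],[0,0,0]],
    [[0.1,0.05,0.22],[0,0,0]],
    [[0.1,0.05,0.36],[0,0,0]],
    [[0.1,0.05,0.5],[0,0,0]]
  ]
}}

```text
t: 47.25
tool_pos: [0.5693, 0.25, 0.1965]
orientation: [1.72, 2.629, 0.0]
force: [0.6, 0.4, -1.6]
opening: 0.0236
gripper_force: 35.0
```

```bash
python3 - <<'E'
from h import *
s=robot.read_state();print(s['opening'],s['force']);go(L(.05,.07,.132),YAW)
E
```

```text
0.023609495179282236 [ 0.63548968  0.40021317 -1.55373795]
shift [ 0.013 -0.003  0.322] turn [array([ 0.   , -0.   , -0.003]), array([-0.   , -0.   ,  1.997])] tcp [0.5693 0.25   0.1965] q [ 0.33  0.2   1.45  0.    1.49 -0.08] t 47.2
```

Request:
{"op": "jog_arm", "data": {
  "rows": [
    [[0.01,0,0.1],[0,0,0]],
    [[0.01,0,0.2],[0,0,0]],
    [[0.01,0,0.28],[0,0,0]],
    [[0.01,0,0.32],[0,0,0]],
    [[0.01,0,0.32],[0,0,0]]
  ]
}}

```text
t: 47.75
tool_pos: [0.5678, 0.2513, 0.1321]
orientation: [-1.72, -2.627, 0.003]
force: [0.8, -0.0, -1.1]
opening: 0.0237
gripper_force: 35.0
```

Request:
{"op": "jog_arm", "data": {
  "rows": [
    [[0,0,0],[0,0,0]],
    [[0,0,0],[0,0,0]],
    [[0,0,0],[0,0,0]],
    [[0,0,0],[0,0,0]],
    [[0,0,0],[0,0,0]]
  ],
  "hand": 0.1
}}

```text
t: 48.25
tool_pos: [0.5689, 0.2517, 0.134]
orientation: [1.72, 2.628, 0.001]
force: [0.3, -0.3, 0.1]
opening: 0.0419
gripper_force: 0.0
```

Request:
{"op": "jog_arm", "data": {
  "rows": [
    [[0,0,-0.2],[0,0,0]],
    [[0,0,-0.4],[0,0,0]],
    [[0,0,-0.6],[0,0,0]],
    [[0,0,-0.8],[0,0,0]],
    [[0,0,-0.9],[0,0,0]]
  ]
}}

```text
t: 48.75
tool_pos: [0.5697, 0.252, 0.3187]
orientation: [1.719, 2.625, 0.007]
force: [1.3, 0.7, -0.3]
opening: 0.0419
gripper_force: 0.0
```

Request:
{"op": "jog_arm", "data": {
  "rows": [
    [[-0.18,-0.12,0],[0,0,0]],
    [[-0.36,-0.24,0],[0,0,0]],
    [[-0.54,-0.36,0],[0,0,0]],
    [[-0.72,-0.48,0],[0,0,0]],
    [[-0.9,-0.6,0],[0,0,0]]
  ],
  "hand": -1
}}

```text
t: 49.25
tool_pos: [0.5301, 0.0371, 0.3138]
orientation: [1.72, 2.628, 0.0]
force: [0.6, 0.1, 0.4]
opening: 0.0773
gripper_force: 0.0
```

Request:
{"op": "jog_arm", "data": {
  "rows": [
    [[-0.2,-0.1,0],[0,0,0.09]],
    [[-0.4,-0.2,0],[0,0,0.18]],
    [[-0.6,-0.3,0],[0,0,0.27]],
    [[-0.8,-0.4,0],[0,0,0.36]],
    [[-1,-0.5,0],[0,0,0.45]]
  ]
}}

```text
t: 49.75
tool_pos: [0.5186, -0.1865, 0.3139]
orientation: [2.529, 1.863, 0.001]
force: [0.7, -0.5, 0.1]
opening: 0.0931
gripper_force: 0.0
```

```bash
python3 - <<'E'
from h import *
ct,cs=cam('top'),cam('scene')
inbin(ct);print([(int(a),toL(onz(cs,*c,.06)).round(3)) for a,c,q in blobs(cs,'scraper',(260,230,420,390),10)])
for n in('scraper','brush'): tool(n,(ct,cs))
go([.3795,-.408,.3],np.radians(95.2))
E
```

```text
scraper bin: [(306, array([0.06 , 0.057]))]
brush bin: []
trowel bin: [(14, array([ 0.049, -0.007]))]
float bin: [(23, array([0.045, 0.086]))]
[(17, array([0.04 , 0.022, 0.06 ]))]
scraper none
scraper none
brush [ 0.3667 -0.4125] 0.081 5.4
brush [ 0.3629 -0.4066] 0.073 4.7
shift [-1.25  -0.332  0.068] turn [array([0.   , 0.001, 0.748]), array([-1.000e-03,  1.000e-03, -1.252e+00])] tcp [ 0.5179 -0.1896  0.3132] q [-0.44 -0.02  1.47 -0.    1.69 -0.14] t 49.9
```

Request:
{"op": "jog_arm", "data": {
  "rows": [
    [[-0.19,-0.05,0],[0,0,0.09]],
    [[-0.38,-0.1,0],[0,0,0.18]],
    [[-0.57,-0.15,0],[0,0,0.27]],
    [[-0.76,-0.2,0],[0,0,0.36]],
    [[-0.95,-0.25,0],[0,0,0.45]]
  ]
}}

```text
t: 50.35
tool_pos: [0.4153, -0.3524, 0.3138]
orientation: [3.017, 0.875, 0.001]
force: [0.7, -0.1, -0.8]
opening: 0.0933
gripper_force: 0.0
```

```bash
python3 - <<'E'
from h import *
go([.3795,-.408,.2],np.radians(95.2))
E
```

```text
shift [-0.3    0.139  0.569] turn [array([ 0.   , -0.   ,  0.302]), array([ 0.   ,  0.   , -1.698])] tcp [ 0.4153 -0.3524  0.3138] q [-0.8  -0.04  1.49  0.    1.69  0.21] t 50.4
```

Request:
{"op": "jog_arm", "data": {
  "rows": [
    [[-0.1,0.05,0.1],[0,0,0.08]],
    [[-0.2,0.09,0.2],[0,0,0.16]],
    [[-0.3,0.139,0.3],[0,0,0.24]],
    [[-0.3,0.139,0.45],[0,0,0.302]],
    [[-0.3,0.139,0.56],[0,0,0.302]]
  ]
}}

```text
t: 50.85
tool_pos: [0.3799, -0.4073, 0.1999]
orientation: [-3.137, -0.143, 0.001]
force: [0.1, 0.4, -0.6]
opening: 0.0932
gripper_force: 0.0
```

Request:
{"op": "jog_arm", "data": {
  "rows": [
    [[0,0,0],[0,0,0]],
    [[0,0,0],[0,0,0]]
  ]
}}

```text
t: 51.05
tool_pos: [0.3806, -0.4071, 0.202]
orientation: [-3.138, -0.15, 0.0]
force: [0.8, 0.4, 0.9]
opening: 0.0932
gripper_force: 0.0
```

```bash
python3 - <<'E'
from h import *
tool('brush',(cam('top'),cam('scene')))
go([.3795,-.408,.005],np.radians(95.2))
E
```

```text
brush none
brush [ 0.3619 -0.4064] 0.076 4.7
shift [-0.01  -0.003  0.993] turn [array([ 0.001, -0.001,  0.003]), array([ 0.002,  0.002, -1.997])] tcp [ 0.3812 -0.408   0.2036] q [-0.91  0.02  1.63  0.    1.49  0.56] t 51.1
```

Request:
{"op": "jog_arm", "data": {
  "rows": [
    [[-0.01,0,0.2],[0,0,0]],
    [[-0.01,0,0.4],[0,0,0]],
    [[-0.01,0,0.6],[0,0,0]],
    [[-0.01,0,0.8],[0,0,0]],
    [[-0.01,0,0.9],[0,0,0]]
  ]
}}

```text
t: 51.65
tool_pos: [0.3779, -0.4068, 0.0195]
orientation: [-3.136, -0.149, 0.002]
force: [-0.6, -0.2, 0.2]
opening: 0.0927
gripper_force: 0.0
```

Request:
{"op": "jog_arm", "data": {
  "rows": [
    [[0,0,0.04],[0,0,0]],
    [[0,0,0.07],[0,0,0]],
    [[0,0,0.07],[0,0,0]]
  ]
}}

```text
t: 51.95
tool_pos: [0.3791, -0.4086, 0.0087]
orientation: [3.137, 0.148, 0.002]
force: [-0.2, 0.5, 0.3]
opening: 0.0933
gripper_force: 0.0
```

Request:
{"op": "jog_arm", "data": {
  "rows": [
    [[0,0,0],[0,0,0]],
    [[0,0,0],[0,0,0]],
    [[0,0,0],[0,0,0]],
    [[0,0,0],[0,0,0]],
    [[0,0,0],[0,0,0]]
  ],
  "hand": 1
}}

```text
t: 52.45
tool_pos: [0.3783, -0.4079, 0.0078]
orientation: [3.138, 0.148, 0.0]
force: [-0.4, -1.1, -0.1]
opening: 0.0575
gripper_force: 0.0
```

Request:
{"op": "jog_arm", "data": {
  "rows": [
    [[0,0,0],[0,0,0]],
    [[0,0,0],[0,0,0]],
    [[0,0,0],[0,0,0]],
    [[0,0,0],[0,0,0]],
    [[0,0,0],[0,0,0]]
  ]
}}

```text
t: 52.95
tool_pos: [0.3783, -0.4078, 0.0075]
orientation: [-3.138, -0.148, 0.0]
force: [0.5, -0.3, 0.1]
opening: 0.0216
gripper_force: 35.0
```

Request:
{"op": "jog_arm", "data": {
  "rows": [
    [[0,0,-0.2],[0,0,0]],
    [[0,0,-0.4],[0,0,0]],
    [[0,0,-0.6],[0,0,0]],
    [[0,0,-0.8],[0,0,0]],
    [[0,0,-1],[0,0,0]]
  ]
}}

```text
t: 53.45
tool_pos: [0.378, -0.4075, 0.209]
orientation: [-3.138, -0.148, 0.0]
force: [0.9, 0.0, -0.2]
opening: 0.0215
gripper_force: 35.0
```

Request:
{"op": "jog_arm", "data": {
  "rows": [
    [[0,0,-0.2],[0,0,-0.08]],
    [[0,0,-0.35],[0,0,-0.17]],
    [[0,0,-0.45],[0,0,-0.26]],
    [[0,0,-0.5],[0,0,-0.35]],
    [[0,0,-0.5],[0,0,-0.44]]
  ]
}}

```text
t: 53.95
tool_pos: [0.3788, -0.4085, 0.3099]
orientation: [2.896, 1.209, 0.001]
force: [0.3, 0.0, -0.9]
opening: 0.0216
gripper_force: 35.0
```

```bash
python3 - <<'E'
from h import *
s=robot.read_state();print(s['opening'],s['force']);go(L(.05,.055,.30),YAW)
E
```

```text
0.021564271253030773 [ 0.26785687  0.02354958 -0.9456572 ]
shift [ 2.985 -1.581  0.043] turn [array([ 0.002,  0.002, -0.762]), array([ 0.002, -0.002,  1.238])] tcp [ 0.3788 -0.4085  0.3099] q [-0.92 -0.01  1.47  0.    1.68 -0.14] t 54.0
```

Request:
{"op": "jog_arm", "data": {
  "rows": [
    [[0.19,-0.1,0],[0,0,-0.09]],
    [[0.38,-0.2,0],[0,0,-0.18]],
    [[0.57,-0.3,0],[0,0,-0.27]],
    [[0.76,-0.4,0],[0,0,-0.36]],
    [[0.95,-0.5,0],[0,0,-0.45]]
  ]
}}

```text
t: 54.45
tool_pos: [0.442, -0.2011, 0.3074]
orientation: [2.301, 2.139, 0.0]
force: [0.8, -1.5, -0.6]
opening: 0.0215
gripper_force: 35.0
```

```bash
python3 - <<'E'
from h import *
go(L(.05,.055,.30),YAW)
E
```

```text
shift [2.24  0.496 0.037] turn [array([ 0.   , -0.   , -0.312]), array([-0.   , -0.   ,  1.688])] tcp [ 0.442  -0.2011  0.3074] q [-0.53 -0.2   1.65  0.    1.69 -0.46] t 54.5
```

Request:
{"op": "jog_arm", "data": {
  "rows": [
    [[0.2,0.04,0],[0,0,-0.07]],
    [[0.4,0.09,0],[0,0,-0.14]],
    [[0.6,0.13,0],[0,0,-0.21]],
    [[0.8,0.18,0],[0,0,-0.28]],
    [[1,0.22,0],[0,0,-0.312]]
  ]
}}

```text
t: 54.95
tool_pos: [0.5017, -0.0051, 0.3074]
orientation: [1.715, 2.632, 0.0]
force: [0.3, -0.8, -1.3]
opening: 0.0211
gripper_force: 35.0
```

```bash
python3 - <<'E'
from h import *
go(L(.05,.055,.30),YAW)
E
```

```text
shift [0.968 0.821 0.037] turn [array([ 0.   ,  0.   , -0.001]), array([ 0.   , -0.   ,  1.999])] tcp [ 0.5017 -0.0051  0.3074] q [-0.11 -0.16  1.61 -0.    1.69 -0.53] t 55.0
```

Request:
{"op": "jog_arm", "data": {
  "rows": [
    [[0.18,0.15,0],[0,0,0]],
    [[0.36,0.3,0],[0,0,0]],
    [[0.54,0.46,0],[0,0,0]],
    [[0.72,0.61,0],[0,0,0]],
    [[0.9,0.76,0],[0,0,0]]
  ]
}}

```text
t: 55.45
tool_pos: [0.569, 0.2209, 0.3073]
orientation: [-1.721, -2.629, 0.0]
force: [0.9, -1.8, -0.6]
opening: 0.0215
gripper_force: 35.0
```

Request:
{"op": "jog_arm", "data": {
  "rows": [
    [[0.068,0.06,0.04],[0,0,0]],
    [[0.068,0.06,0.14],[0,0,0]],
    [[0.068,0.06,0.26],[0,0,0]],
    [[0.068,0.06,0.4],[0,0,0]],
    [[0.068,0.06,0.5],[0,0,0]]
  ]
}}

```text
t: 55.95
tool_pos: [0.5735, 0.2361, 0.205]
orientation: [-1.72, -2.627, 0.003]
force: [0.3, 0.5, -1.7]
opening: 0.0215
gripper_force: 35.0
```

```bash
python3 - <<'E'
from h import *
s=robot.read_state();print(s['opening'],s['force']);go(L(.05,.055,.132),YAW)
E
```

```text
0.021470464387260968 [ 0.28744999  0.54345929 -1.69206248]
shift [0.01  0.006 0.365] turn [array([-0.002, -0.   , -0.003]), array([-0.   ,  0.002,  1.997])] tcp [0.5735 0.2361 0.205 ] q [ 0.31  0.19  1.44 -0.    1.51 -0.1 ] t 56.0
```

Request:
{"op": "jog_arm", "data": {
  "rows": [
    [[0.01,0,0.1],[0,0,0]],
    [[0.01,0,0.2],[0,0,0]],
    [[0.01,0,0.3],[0,0,0]],
    [[0.01,0,0.36],[0,0,0]],
    [[0.01,0,0.36],[0,0,0]]
  ]
}}

```text
t: 56.45
tool_pos: [0.572, 0.2375, 0.133]
orientation: [-1.719, -2.626, 0.005]
force: [-0.8, 0.3, -0.0]
opening: 0.0215
gripper_force: 35.0
```

Request:
{"op": "jog_arm", "data": {
  "rows": [
    [[0,0,0],[0,0,0]],
    [[0,0,0],[0,0,0]],
    [[0,0,0],[0,0,0]],
    [[0,0,0],[0,0,0]],
    [[0,0,0],[0,0,0]]
  ],
  "hand": 0.1
}}

```text
t: 56.95
tool_pos: [0.5739, 0.2381, 0.1362]
orientation: [1.72, 2.628, 0.001]
force: [0.3, -0.5, -0.1]
opening: 0.0417
gripper_force: 0.0
```

Request:
{"op": "jog_arm", "data": {
  "rows": [
    [[0,0,-0.2],[0,0,0]],
    [[0,0,-0.4],[0,0,0]],
    [[0,0,-0.6],[0,0,0]],
    [[0,0,-0.8],[0,0,0]],
    [[0,0,-0.9],[0,0,0]]
  ]
}}

```text
t: 57.45
tool_pos: [0.5747, 0.2384, 0.3207]
orientation: [1.719, 2.625, 0.008]
force: [0.1, 0.3, 0.1]
opening: 0.0417
gripper_force: 0.0
```

Request:
{"op": "jog_arm", "data": {
  "rows": [
    [[-0.15,-0.18,0],[0,0,0]],
    [[-0.3,-0.36,0],[0,0,0]],
    [[-0.45,-0.54,0],[0,0,0]],
    [[-0.6,-0.72,0],[0,0,0]],
    [[-0.75,-0.9,0],[0,0,0]]
  ]
}}

```text
t: 57.95
tool_pos: [0.4675, 0.0273, 0.3157]
orientation: [1.72, 2.628, 0.0]
force: [-0.0, -0.3, 0.4]
opening: 0.0418
gripper_force: 0.0
```

Request:
{"op": "jog_arm", "data": {
  "rows": [
    [[-0.2,0,0],[0,0,0]],
    [[-0.4,0,0],[0,0,0]],
    [[-0.6,0,0],[0,0,0]],
    [[-0.8,0,0],[0,0,0]],
    [[-0.9,0,0],[0,0,0]]
  ]
}}

```text
t: 58.45
tool_pos: [0.541, -0.1394, 0.3153]
orientation: [1.723, 2.626, -0.001]
force: [0.6, 0.2, -1.0]
opening: 0.0417
gripper_force: 0.0
```

```bash
python3 - <<'E'
from h import *
ct,cs=cam('top'),cam('scene'); inbin(ct)
for n in H: print(n,[int(a) for a,_,_ in blobs(ct,n,RT,20)])
cv2.imwrite('pics/m.png',np.hstack([cv2.resize(ct['frame'][120:320,120:320,::-1],(400,400),interpolation=2),cv2.resize(cs['frame'][220:400,260:440,::-1],(400,400),interpolation=2)]))
print(L(-.169,0,.1875)); go(L(-.169,0,.30),YAW)
E
```

```text
scraper bin: []
brush bin: []
trowel bin: [(20, array([ 0.049, -0.007]))]
float bin: []
scraper []
brush []
trowel []
float []
[0.39579108 0.09933107 0.1875    ]
shift [ 1.381 -0.192  0.075] turn [array([-0.001, -0.   , -0.006]), array([-0.000e+00,  1.000e-03,  1.994e+00])] tcp [ 0.5408 -0.1389  0.3149] q [-0.34 -0.    1.45 -0.    1.69 -0.75] t 58.5
```

View pics/m.png

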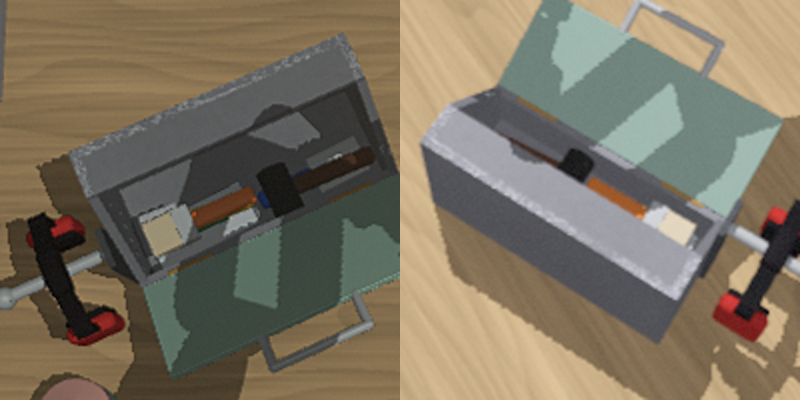

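Request:
{"op": "jog_arm", "data": {
  "rows": [
    [[0.2,-0.03,0],[0,0,0]],
    [[0.4,-0.06,0],[0,0,0]],
    [[0.6,-0.08,0],[0,0,0]],
    [[0.8,-0.11,0],[0,0,0]],
    [[1,-0.14,0],[0,0,0]]
  ],
  "hand": -0.3
}}

```text
t: 59.05
tool_pos: [0.4334, 0.0376, 0.3157]
orientation: [1.72, 2.629, 0.001]
force: [0.0, 1.3, -0.9]
opening: 0.0603
gripper_force: 0.0
```

Request:
{"op": "jog_arm", "data": {
  "rows": [
    [[0.2,-0.03,0],[0,0,0]],
    [[0.38,-0.05,0],[0,0,0]],
    [[0.38,-0.05,0.1],[0,0,0]],
    [[0.38,-0.05,0.2],[0,0,0]]
  ]
}}

```text
t: 59.45
tool_pos: [0.3948, 0.1032, 0.2762]
orientation: [1.715, 2.63, 0.004]
force: [0.1, -0.9, -0.1]
opening: 0.0603
gripper_force: 0.0
```

```bash
python3 - <<'E'
from h import *
go(L(-.169,0,.167),YAW)
E
```

```text
shift [-0.019 -0.005  0.546] turn [array([ 0.002,  0.   , -0.001]), array([ 1.000e-03, -3.000e-03,  1.999e+00])] tcp [0.3948 0.1032 0.2762] q [ 0.13 -0.43  1.89  0.    1.68 -0.29] t 59.5
```

Request:
{"op": "jog_arm", "data": {
  "rows": [
    [[-0.01,0,0.15],[0,0,0]],
    [[-0.01,0,0.3],[0,0,0]],
    [[-0.01,0,0.45],[0,0,0]],
    [[-0.01,0,0.54],[0,0,0]],
    [[-0.01,0,0.54],[0,0,0]]
  ]
}}

```text
t: 59.95
tool_pos: [0.3937, 0.0999, 0.1648]
orientation: [-1.718, -2.626, 0.005]
force: [-0.4, -0.8, -0.3]
opening: 0.0604
gripper_force: 0.0
```

Request:
{"op": "jog_arm", "data": {
  "rows": [
    [[0,0,0],[0,0,0]],
    [[0,0,0],[0,0,0]],
    [[0,0,0],[0,0,0]],
    [[0,0,0],[0,0,0]],
    [[0,0,0],[0,0,0]]
  ],
  "hand": 1,
  "squeeze": 20
}}

```text
t: 60.45
tool_pos: [0.3965, 0.0996, 0.1681]
orientation: [1.72, 2.628, 0.001]
force: [-1.2, -0.2, 0.2]
opening: 0.0248
gripper_force: 0.0
```

Request:
{"op": "jog_arm", "data": {
  "rows": [
    [[0,0,0],[0,0,0]],
    [[0,0,0],[0,0,0]],
    [[0,0,0],[0,0,0]],
    [[0,0,0],[0,0,0]]
  ]
}}

```text
t: 60.85
tool_pos: [0.3956, 0.0992, 0.1676]
orientation: [-1.72, -2.628, 0.002]
force: [-5.9, -2.3, 4.6]
opening: 0.0114
gripper_force: 20.0
```

```bash
python3 - <<'E'
from h import *
s=robot.read_state();print(s['opening'],s['force'],toL(s['tool_pos']).round(4))
a0=np.radians(-60.)
for k in range(1,24):
    a=a0+np.radians(5*k); d=.195*np.array([np.sin(a)-np.sin(a0),-(np.cos(a)-np.cos(a0))])/.2; print(k,d.round(3))
E
```

```text
0.011362175005614775 [-5.86647856 -2.31610028  4.60727505] [-0.1692 -0.      0.1676]
1 [ 0.046 -0.072]
2 [ 0.097 -0.139]
3 [ 0.155 -0.202]
4 [ 0.218 -0.259]
5 [ 0.285 -0.311]
6 [ 0.357 -0.357]
7 [ 0.432 -0.396]
8 [ 0.511 -0.429]
9 [ 0.592 -0.454]
10 [ 0.675 -0.473]
11 [ 0.759 -0.484]
12 [ 0.844 -0.487]
13 [ 0.929 -0.484]
14 [ 1.014 -0.473]
15 [ 1.097 -0.454]
16 [ 1.178 -0.429]
17 [ 1.256 -0.396]
18 [ 1.332 -0.357]
19 [ 1.404 -0.311]
20 [ 1.471 -0.259]
21 [ 1.534 -0.202]
22 [ 1.591 -0.139]
23 [ 1.643 -0.072]
```

Request:
{"op": "jog_arm", "data": {
  "rows": [
    [[0,0.046,-0.072],[0,0,0]],
    [[0,0.097,-0.139],[0,0,0]],
    [[0,0.155,-0.202],[0,0,0]],
    [[0,0.218,-0.259],[0,0,0]],
    [[0,0.285,-0.311],[0,0,0]]
  ]
}}

```text
t: 61.35
tool_pos: [0.4453, 0.121, 0.2317]
orientation: [-1.719, -2.624, 0.011]
force: [-24.7, -8.5, 26.1]
opening: 0.0112
gripper_force: 20.0
```

Request:
{"op": "jog_arm", "data": {
  "rows": [
    [[0,0.072,-0.046],[0,0,0]],
    [[0,0.147,-0.085],[0,0,0]],
    [[0,0.226,-0.118],[0,0,0]],
    [[0,0.307,-0.143],[0,0,0]],
    [[0,0.39,-0.162],[0,0,0]]
  ]
}}

```text
t: 61.85
tool_pos: [0.5205, 0.1544, 0.2651]
orientation: [1.72, 2.628, 0.004]
force: [-8.1, 0.6, 10.5]
opening: 0.0115
gripper_force: 20.0
```

Request:
{"op": "jog_arm", "data": {
  "rows": [
    [[0,0.084,-0.011],[0,0,0]],
    [[0,0.169,-0.014],[0,0,0]],
    [[0,0.254,-0.011],[0,0,0]],
    [[0,0.339,0],[0,0,0]],
    [[0,0.422,0.019],[0,0,0]]
  ]
}}

```text
t: 62.35
tool_pos: [0.5978, 0.1888, 0.2594]
orientation: [-1.719, -2.629, -0.003]
force: [-4.8, 3.2, 5.8]
opening: 0.0114
gripper_force: 20.0
```

```bash
python3 - <<'E'
from h import *
s=robot.read_state();print(s['opening'],s['force'],toL(s['tool_pos']).round(4))
E
```

```text
0.011427729119078618 [-4.83244313  3.23753489  5.82611854] [ 0.0519 -0.      0.2594]
```

Request:
{"op": "jog_arm", "data": {
  "rows": [
    [[0,0.081,0.025],[0,0,0]],
    [[0,0.159,0.058],[0,0,0]],
    [[0,0.235,0.097],[0,0,0]],
    [[0,0.307,0.143],[0,0,0]],
    [[0,0.374,0.195],[0,0,0]]
  ]
}}

```text
t: 62.85
tool_pos: [0.6652, 0.2182, 0.2194]
orientation: [-1.718, -2.627, 0.001]
force: [-35.8, -14.4, 36.5]
opening: 0.0141
gripper_force: 20.0
```

Request:
{"op": "jog_arm", "data": {
  "rows": [
    [[0,0.013,0.012],[0,0,0]],
    [[0,0.026,0.024],[0,0,0]],
    [[0,0.026,0.024],[0,0,0]]
  ]
}}

```text
t: 63.15
tool_pos: [0.6658, 0.2177, 0.2167]
orientation: [-1.717, -2.623, 0.014]
force: [-37.4, -13.0, 26.2]
opening: 0.0152
gripper_force: 20.0
```

```bash
python3 - <<'E'
from h import *
s=robot.read_state();p=toL(s['tool_pos']);print(s['opening'],s['force'],p.round(4),np.degrees(np.arctan2(p[0],p[2]+.0165-.09)))
E
```

```text
0.015241898921319047 [-37.40240249 -13.03950438  26.17224817] [ 0.1258 -0.0012  0.2167] 41.29860910500388
```

Request:
{"op": "jog_arm", "data": {
  "rows": [
    [[0,0,0],[0,0,0]],
    [[0,0,0],[0,0,0]],
    [[0,0,0],[0,0,0]],
    [[0,0,0],[0,0,0]],
    [[0,0,0],[0,0,0]]
  ],
  "hand": -0.1
}}

```text
t: 63.65
tool_pos: [0.6706, 0.2193, 0.2139]
orientation: [-1.721, -2.628, 0.0]
force: [0.2, -1.0, -0.8]
opening: 0.049
gripper_force: 0.0
```

Request:
{"op": "jog_arm", "data": {
  "rows": [
    [[0,0,-0.15],[0,0,0]],
    [[0,0,-0.35],[0,0,0]],
    [[0,0,-0.55],[0,0,0]],
    [[0,0,-0.75],[0,0,0]],
    [[0,0,-0.9],[0,0,0]]
  ]
}}

```text
t: 64.15
tool_pos: [0.6708, 0.2194, 0.3977]
orientation: [1.72, 2.627, 0.003]
force: [0.8, 0.4, -0.2]
opening: 0.0511
gripper_force: 0.0
```

Request:
{"op": "jog_arm", "data": {
  "rows": [
    [[-0.2,-0.12,0],[0,0,0]],
    [[-0.4,-0.24,0],[0,0,0]],
    [[-0.6,-0.36,0],[0,0,0]],
    [[-0.8,-0.48,0],[0,0,0]],
    [[-1,-0.6,0],[0,0,0]]
  ]
}}

```text
t: 64.65
tool_pos: [0.6402, -0.0137, 0.3943]
orientation: [1.72, 2.629, 0.0]
force: [1.6, -1.0, 0.4]
opening: 0.0513
gripper_force: 0.0
```

Request:
{"op": "jog_arm", "data": {
  "rows": [
    [[-0.2,-0.1,0],[0,0,0]],
    [[-0.4,-0.2,0],[0,0,0]],
    [[-0.6,-0.3,0],[0,0,0]],
    [[-0.8,-0.4,0],[0,0,0]],
    [[-0.8,-0.4,0],[0,0,0]]
  ]
}}

```text
t: 65.15
tool_pos: [0.6302, -0.1965, 0.3932]
orientation: [-1.729, -2.622, 0.003]
force: [-0.7, -0.6, 0.5]
opening: 0.0507
gripper_force: 0.0
```

```bash
python3 - <<'E'
from h import *
ct,cs=cam('top'),cam('scene')
cv2.imwrite('pics/n.png',np.hstack([cv2.resize(ct['frame'][120:290,110:335,::-1],(398,300),interpolation=2),cv2.resize(cs['frame'][220:390,250:475,::-1],(398,300),interpolation=2)]))
for h in(0,.05):
    a=np.radians(40)-h
    for c in(ct,cs): print(h,[proj(c,L(.195*np.sin(a),y,.09+.195*np.cos(a))).round(1).tolist() for y in(-.06,.06)])
E
```

```text
0 [[249.7, 163.6], [201.4, 184.5]]
0 [[311.1, 291.0], [351.1, 315.3]]
0.05 [[250.7, 165.7], [202.1, 186.8]]
0.05 [[312.7, 287.8], [352.8, 312.0]]
```

View pics/n.png

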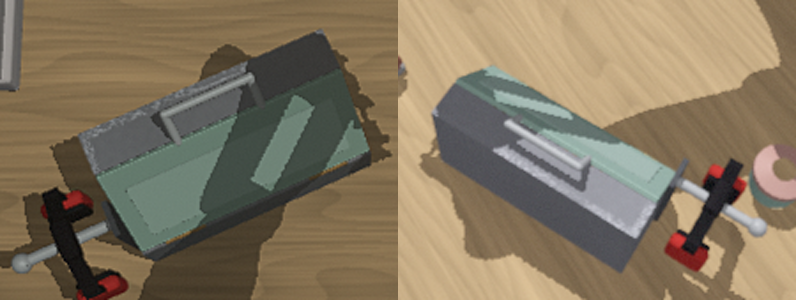

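Request:
{"op": "jog_arm", "data": {
  "rows": [
    [[0.2,0.1,0],[0,0,0]],
    [[0.4,0.2,0],[0,0,0]],
    [[0.6,0.3,0],[0,0,0]],
    [[0.8,0.4,0],[0,0,0]],
    [[0.8,0.4,0],[0,0,0]]
  ],
  "hand": 1
}}

```text
t: 65.75
tool_pos: [0.6405, -0.0044, 0.395]
orientation: [-1.71, -2.635, -0.004]
force: [-0.2, -0.2, 0.1]
opening: 0.0159
gripper_force: 0.0
```

Request:
{"op": "jog_arm", "data": {
  "rows": [
    [[0.2,0.12,0],[0,0,0]],
    [[0.4,0.24,0],[0,0,0]],
    [[0.6,0.36,0],[0,0,0]],
    [[0.8,0.48,0],[0,0,0]],
    [[1,0.58,0],[0,0,0]]
  ]
}}

```text
t: 66.25
tool_pos: [0.6666, 0.2204, 0.3944]
orientation: [1.719, 2.629, 0.0]
force: [-0.1, 0.5, 0.4]
opening: 0.0005
gripper_force: 0.0
```

```bash
python3 - <<'E'
from h import *
go(L(.123,0,.255),YAW); print(robot.read_state()['opening'])
E
```

```text
shift [-0.005 -0.023  0.697] turn [array([ 0.   , -0.   , -0.003]), array([-0.   , -0.   ,  1.997])] tcp [0.6666 0.2204 0.3944] q [ 0.25  0.44  0.81  0.    1.9  -0.17] t 66.2
0.0005131380635977464
```

Request:
{"op": "jog_arm", "data": {
  "rows": [
    [[0,-0.02,0.15],[0,0,0]],
    [[0,-0.02,0.3],[0,0,0]],
    [[0,-0.02,0.45],[0,0,0]],
    [[0,-0.02,0.6],[0,0,0]],
    [[0,-0.02,0.69],[0,0,0]]
  ]
}}

```text
t: 66.75
tool_pos: [0.6618, 0.2167, 0.2532]
orientation: [-1.718, -2.628, 0.004]
force: [-0.1, -0.1, -0.4]
opening: 0.0007
gripper_force: 0.0
```

Request:
{"op": "jog_arm", "data": {
  "rows": [
    [[0,0,0],[0,0,0]],
    [[0,0,0.01],[0,0,0]],
    [[0,0,0.02],[0,0,0]],
    [[0,0,0.02],[0,0,0]]
  ]
}}

```text
t: 67.15
tool_pos: [0.6638, 0.2164, 0.2541]
orientation: [1.72, 2.627, 0.003]
force: [0.6, -0.0, -0.1]
opening: 0.0003
gripper_force: 0.0
```

Request:
{"op": "jog_arm", "data": {
  "rows": [
    [[0,0,0.01],[0,0,0]],
    [[0,0,0.02],[0,0,0]],
    [[0,0,0.025],[0,0,0]],
    [[0,0,0.025],[0,0,0]]
  ]
}}

```text
t: 67.55
tool_pos: [0.6636, 0.2161, 0.2488]
orientation: [1.72, 2.627, 0.002]
force: [-1.6, -0.5, 5.1]
opening: 0.0006
gripper_force: 2.4
```

Request:
{"op": "jog_arm", "data": {
  "rows": [
    [[0,0,0.01],[0,0,0]],
    [[0,0,0.02],[0,0,0]],
    [[0,0,0.02],[0,0,0]],
    [[0,0,0.02],[0,0,0]]
  ]
}}

```text
t: 67.95
tool_pos: [0.6638, 0.2162, 0.2485]
orientation: [1.719, 2.626, 0.005]
force: [-8.8, -2.8, 19.9]
opening: 0.0007
gripper_force: 10.1
```

Request:
{"op": "jog_arm", "data": {
  "rows": [
    [[0,0,0.01],[0,0,0]],
    [[0,0,0.015],[0,0,0]],
    [[0,0,0.015],[0,0,0]],
    [[0,0,0.015],[0,0,0]]
  ]
}}

```text
t: 68.35
tool_pos: [0.6639, 0.2162, 0.2483]
orientation: [1.718, 2.625, 0.007]
force: [-15.3, -3.5, 30.7]
opening: 0.0004
gripper_force: 16.0
```

Request:
{"op": "jog_arm", "data": {
  "rows": [
    [[0,0,-0.1],[0,0,0]],
    [[0,0,-0.3],[0,0,0]],
    [[0,0,-0.5],[0,0,0]],
    [[0,0,-0.7],[0,0,0]],
    [[0,0,-0.8],[0,0,0]]
  ]
}}

```text
t: 68.85
tool_pos: [0.6637, 0.2162, 0.4056]
orientation: [1.719, 2.625, 0.007]
force: [-0.2, -0.1, 1.0]
opening: 0.0004
gripper_force: 0.0
```

Request:
{"op": "jog_arm", "data": {
  "rows": [
    [[-0.2,-0.12,0],[0,0,0]],
    [[-0.4,-0.24,0],[0,0,0]],
    [[-0.6,-0.36,0],[0,0,0]],
    [[-0.8,-0.48,0],[0,0,0]],
    [[-1,-0.6,0],[0,0,0]]
  ]
}}

```text
t: 69.35
tool_pos: [0.6327, -0.0169, 0.4005]
orientation: [1.72, 2.629, 0.0]
force: [0.4, 0.0, -0.1]
opening: 0.0004
gripper_force: 0.0
```

Request:
{"op": "jog_arm", "data": {
  "rows": [
    [[-0.2,-0.1,0],[0,0,0]],
    [[-0.4,-0.2,0],[0,0,0]],
    [[-0.6,-0.3,0],[0,0,0]],
    [[-0.8,-0.4,0],[0,0,0]],
    [[-0.8,-0.4,0],[0,0,0]]
  ]
}}

```text
t: 69.85
tool_pos: [0.6227, -0.1996, 0.3994]
orientation: [-1.729, -2.622, 0.003]
force: [0.6, -0.4, -0.5]
opening: 0.0005
gripper_force: 0.0
```

```bash
python3 - <<'E'
from h import *
np.set_printoptions(precision=4,suppress=True)
ct,cs=cam('top'),cam('scene')
def hb(c,roi):
    x0,y0,x1,y1=roi; f=cv2.cvtColor(c['frame'],cv2.COLOR_RGB2HSV)[y0:y1,x0:x1]
    return f
# green panel mask upper corners in both views
P=[]
for c,roi in((ct,(140,120,335,290)),(cs,(250,220,440,380))):
    h=cv2.cvtColor(c['frame'],cv2.COLOR_RGB2HSV); m=cv2.inRange(h,(65,28,50),(90,140,255)); z=np.zeros_like(m); x0,y0,x1,y1=roi; z[y0:y1,x0:x1]=m[y0:y1,x0:x1]
    z=cv2.morphologyEx(z,cv2.MORPH_OPEN,np.ones((3,3))); k,l,s,_=cv2.connectedComponentsWithStats(z); i=1+np.argmax(s[1:,4])
    cn=max(cv2.findContours(cv2.morphologyEx((l==i).astype(np.uint8),cv2.MORPH_CLOSE,np.ones((9,9))),0,2)[0],key=cv2.contourArea); q=cv2.approxPolyDP(cn,6,True)[:,0]; P.append(q); print(s[i,4],q.tolist())
for th in(0,.05,.1):
    a=np.radians(40)-th
    for c in(ct,cs): print(th,[proj(c,L(.15*np.sin(a),y,.09+.15*np.cos(a))).round(1).tolist() for y in(-.175,.175)])
E
```

```text
5689 [[293, 190], [277, 177], [253, 180], [165, 222], [192, 261], [288, 218]]
2041 [[284, 265], [394, 333], [405, 320], [379, 316], [376, 300], [304, 258]]
0 [[300.7, 159.2], [163.1, 219.1]]
0 [[281.8, 266.2], [395.1, 334.5]]
0.05 [[301.7, 160.8], [163.6, 221.0]]
0.05 [[282.9, 263.8], [396.5, 332.0]]
0.1 [[302.7, 162.5], [164.1, 223.0]]
0.1 [[284.1, 261.4], [397.9, 329.5]]
```

```bash
python3 -c "
from plant import robot
print(robot.close_job())"
```

```text
the job is handed in; nothing more can be done
None
```

The job is handed in: all five tools are in the bin, the red ear defenders hang astride the bar, and I left the pots and snail alone. The door was pushed up to a hard stop at about 30 N, but camera and touch readings leave it possibly 0.02–0.03 rad short of shut, which is within their measurement error.

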